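# Load and start the bracket demagnetiser

## Task

Turn the demagnetiser's selector knob to the white dot (off), then clear the old rubber bushing off the tray into the red scrap bin and lay every gold bracket flat in a tray compartment of its own, eye in the wide pocket and tail in the narrow one. With everything loaded, turn the selector to the yellow dot. Leave the gold spring cup and the rubber puck where they are.

Things in the scene. Friction and masses are not known exactly. Their poses are not given: they have to be found in the camera images.
- selector (a joint): black selector knob on the fixed grey control box (110 x 120 x 40 mm). 0 = pointer at the white dot (off), 0.7 = yellow, 1.4 = green; grows as the knob turns clockwise seen from above; hard stops at 0 and 1.4. It clicks into these three places: within about 0.3 rad of one, a spring of up to about 0.06 N m draws the knob onto it.
- selector_grip (a point): on the knob's vertical axis at the height to grip, 77 mm above the table; turns with the knob. The knob is an upright bar 42 mm long, 14 mm thick, 32 mm tall (top 7 mm above this point) along this frame's x, on a disc 44 mm across whose top is 23 mm below this point; white pointer line on the -x half of the bar.
- bushing: old black rubber bushing, a cylinder 36 mm across and 30 mm high, standing somewhere along the middle of the tray at the start; origin at the centre of its underside, z up.
- bin: red open scrap bin, fixed, 120 (its x) x 140 (its y) x 50 mm high outside, walls and floor 4 mm; origin at the centre of its underside.
- bracket1: flat gold bracket, 8 mm thick, 100 mm long, about 100 g, the same on both faces: straight shank 18 mm wide, round eye 34 mm across at the +x end. Origin at mid-length, mid-thickness, on the centre line; +x points to the eye, whose centre is at x = 33 mm; tail end at x = -50 mm. 3 to 5 brackets are present, lying on the table at the start, eye any way.
- bracket2: flat gold bracket 2, like bracket1; may be absent
- bracket3: flat gold bracket 3, like bracket1; may be absent
- bracket4: flat gold bracket 4, like bracket1; may be absent
- bracket5: flat gold bracket 5, like bracket1; may be absent
- slot0 (a point): compartment 0 of the tray: where the origin of a bracket laid in it belongs, 4 mm above the tray floor; +x points to this compartment's wide pocket, for the eye. Any bracket may go in any compartment.
- slot1 (a point): compartment 1 of the tray: where the origin of a bracket laid in it belongs, 4 mm above the tray floor; +x points to this compartment's wide pocket, for the eye. Any bracket may go in any compartment.
- slot2 (a point): compartment 2 of the tray: where the origin of a bracket laid in it belongs, 4 mm above the tray floor; +x points to this compartment's wide pocket, for the eye. Any bracket may go in any compartment.
- slot3 (a point): compartment 3 of the tray: where the origin of a bracket laid in it belongs, 4 mm above the tray floor; +x points to this compartment's wide pocket, for the eye. Any bracket may go in any compartment.
- slot4 (a point): compartment 4 of the tray: where the origin of a bracket laid in it belongs, 4 mm above the tray floor; +x points to this compartment's wide pocket, for the eye. Any bracket may go in any compartment.
- demag: blue demagnetiser, fixed, 200 x 300 x 45 mm, origin centre of underside. On it a tray, floor 50 mm above the table, walls 8 mm high: five compartments along x, 52 mm apart in y, alternately facing. Inner length 106 mm; wide pocket 40 mm, narrow pocket 24 mm, so a bracket lies flat one way only. A trough 44 mm wide without walls runs along y through all the middles, for fingers.
- spring_cup: bystander: gold dished spring cup 74 mm across, 18 mm high, on the table; origin centre of underside
- puck: bystander: black rubber puck 40 mm across, 18 mm high; origin centre of underside

How it is judged (in metres and radians):
On the way, in this order (a step that is already met when the one before it is completed fails the run):
1. the selector is at the white dot (off) (value of joint selector below 0.15 rad), for 0.2 s.
2. with the selector still off, the bushing is in the bin and every bracket lies in a compartment (value of joint selector below 0.15 rad and x of bushing in the frame of bin between -0.056 and 0.056 m and y of bushing in the frame of bin between -0.066 and 0.066 m and z of bushing in the frame of bin below 0.045 m and ((horizontal distance between bracket1 and slot0 below 0.006 m and z of bracket1 in the frame of slot0 between -0.003 and 0.003 m and angle between the x axis of bracket1 and the x axis of slot0, either way round below 0.12 rad and angle between the z axis of bracket1 and the z axis of slot0, either way round below 0.05 rad) or (horizontal distance between bracket1 and slot1 below 0.006 m and z of bracket1 in the frame of slot1 between -0.003 and 0.003 m and angle between the x axis of bracket1 and the x axis of slot1, either way round below 0.12 rad and angle between the z axis of bracket1 and the z axis of slot1, either way round below 0.05 rad) or (horizontal distance between bracket1 and slot2 below 0.006 m and z of bracket1 in the frame of slot2 between -0.003 and 0.003 m and angle between the x axis of bracket1 and the x axis of slot2, either way round below 0.12 rad and angle between the z axis of bracket1 and the z axis of slot2, either way round below 0.05 rad) or (horizontal distance between bracket1 and slot3 below 0.006 m and z of bracket1 in the frame of slot3 between -0.003 and 0.003 m and angle between the x axis of bracket1 and the x axis of slot3, either way round below 0.12 rad and angle between the z axis of bracket1 and the z axis of slot3, either way round below 0.05 rad) or (horizontal distance between bracket1 and slot4 below 0.006 m and z of bracket1 in the frame of slot4 between -0.003 and 0.003 m and angle between the x axis of bracket1 and the x axis of slot4, either way round below 0.12 rad and angle between the z axis of bracket1 and the z axis of slot4, either way round below 0.05 rad)) and ((horizontal distance between bracket2 and slot0 below 0.006 m and z of bracket2 in the frame of slot0 between -0.003 and 0.003 m and angle between the x axis of bracket2 and the x axis of slot0, either way round below 0.12 rad and angle between the z axis of bracket2 and the z axis of slot0, either way round below 0.05 rad) or (horizontal distance between bracket2 and slot1 below 0.006 m and z of bracket2 in the frame of slot1 between -0.003 and 0.003 m and angle between the x axis of bracket2 and the x axis of slot1, either way round below 0.12 rad and angle between the z axis of bracket2 and the z axis of slot1, either way round below 0.05 rad) or (horizontal distance between bracket2 and slot2 below 0.006 m and z of bracket2 in the frame of slot2 between -0.003 and 0.003 m and angle between the x axis of bracket2 and the x axis of slot2, either way round below 0.12 rad and angle between the z axis of bracket2 and the z axis of slot2, either way round below 0.05 rad) or (horizontal distance between bracket2 and slot3 below 0.006 m and z of bracket2 in the frame of slot3 between -0.003 and 0.003 m and angle between the x axis of bracket2 and the x axis of slot3, either way round below 0.12 rad and angle between the z axis of bracket2 and the z axis of slot3, either way round below 0.05 rad) or (horizontal distance between bracket2 and slot4 below 0.006 m and z of bracket2 in the frame of slot4 between -0.003 and 0.003 m and angle between the x axis of bracket2 and the x axis of slot4, either way round below 0.12 rad and angle between the z axis of bracket2 and the z axis of slot4, either way round below 0.05 rad)) and ((horizontal distance between bracket3 and slot0 below 0.006 m and z of bracket3 in the frame of slot0 between -0.003 and 0.003 m and angle between the x axis of bracket3 and the x axis of slot0, either way round below 0.12 rad and angle between the z axis of bracket3 and the z axis of slot0, either way round below 0.05 rad) or (horizontal distance between bracket3 and slot1 below 0.006 m and z of bracket3 in the frame of slot1 between -0.003 and 0.003 m and angle between the x axis of bracket3 and the x axis of slot1, either way round below 0.12 rad and angle between the z axis of bracket3 and the z axis of slot1, either way round below 0.05 rad) or (horizontal distance between bracket3 and slot2 below 0.006 m and z of bracket3 in the frame of slot2 between -0.003 and 0.003 m and angle between the x axis of bracket3 and the x axis of slot2, either way round below 0.12 rad and angle between the z axis of bracket3 and the z axis of slot2, either way round below 0.05 rad) or (horizontal distance between bracket3 and slot3 below 0.006 m and z of bracket3 in the frame of slot3 between -0.003 and 0.003 m and angle between the x axis of bracket3 and the x axis of slot3, either way round below 0.12 rad and angle between the z axis of bracket3 and the z axis of slot3, either way round below 0.05 rad) or (horizontal distance between bracket3 and slot4 below 0.006 m and z of bracket3 in the frame of slot4 between -0.003 and 0.003 m and angle between the x axis of bracket3 and the x axis of slot4, either way round below 0.12 rad and angle between the z axis of bracket3 and the z axis of slot4, either way round below 0.05 rad)) and ((horizontal distance between bracket4 and slot0 below 0.006 m and z of bracket4 in the frame of slot0 between -0.003 and 0.003 m and angle between the x axis of bracket4 and the x axis of slot0, either way round below 0.12 rad and angle between the z axis of bracket4 and the z axis of slot0, either way round below 0.05 rad) or (horizontal distance between bracket4 and slot1 below 0.006 m and z of bracket4 in the frame of slot1 between -0.003 and 0.003 m and angle between the x axis of bracket4 and the x axis of slot1, either way round below 0.12 rad and angle between the z axis of bracket4 and the z axis of slot1, either way round below 0.05 rad) or (horizontal distance between bracket4 and slot2 below 0.006 m and z of bracket4 in the frame of slot2 between -0.003 and 0.003 m and angle between the x axis of bracket4 and the x axis of slot2, either way round below 0.12 rad and angle between the z axis of bracket4 and the z axis of slot2, either way round below 0.05 rad) or (horizontal distance between bracket4 and slot3 below 0.006 m and z of bracket4 in the frame of slot3 between -0.003 and 0.003 m and angle between the x axis of bracket4 and the x axis of slot3, either way round below 0.12 rad and angle between the z axis of bracket4 and the z axis of slot3, either way round below 0.05 rad) or (horizontal distance between bracket4 and slot4 below 0.006 m and z of bracket4 in the frame of slot4 between -0.003 and 0.003 m and angle between the x axis of bracket4 and the x axis of slot4, either way round below 0.12 rad and angle between the z axis of bracket4 and the z axis of slot4, either way round below 0.05 rad)) and ((horizontal distance between bracket5 and slot0 below 0.006 m and z of bracket5 in the frame of slot0 between -0.003 and 0.003 m and angle between the x axis of bracket5 and the x axis of slot0, either way round below 0.12 rad and angle between the z axis of bracket5 and the z axis of slot0, either way round below 0.05 rad) or (horizontal distance between bracket5 and slot1 below 0.006 m and z of bracket5 in the frame of slot1 between -0.003 and 0.003 m and angle between the x axis of bracket5 and the x axis of slot1, either way round below 0.12 rad and angle between the z axis of bracket5 and the z axis of slot1, either way round below 0.05 rad) or (horizontal distance between bracket5 and slot2 below 0.006 m and z of bracket5 in the frame of slot2 between -0.003 and 0.003 m and angle between the x axis of bracket5 and the x axis of slot2, either way round below 0.12 rad and angle between the z axis of bracket5 and the z axis of slot2, either way round below 0.05 rad) or (horizontal distance between bracket5 and slot3 below 0.006 m and z of bracket5 in the frame of slot3 between -0.003 and 0.003 m and angle between the x axis of bracket5 and the x axis of slot3, either way round below 0.12 rad and angle between the z axis of bracket5 and the z axis of slot3, either way round below 0.05 rad) or (horizontal distance between bracket5 and slot4 below 0.006 m and z of bracket5 in the frame of slot4 between -0.003 and 0.003 m and angle between the x axis of bracket5 and the x axis of slot4, either way round below 0.12 rad and angle between the z axis of bracket5 and the z axis of slot4, either way round below 0.05 rad))), for 0.2 s.
At the end, for the whole second after the job is handed in: Selector within 0.15 rad of the yellow dot (0.7); bushing inside the bin; every bracket present lies in a compartment, eye in the wide pocket: origin within 6 mm (3 mm in height) of the compartment's point, turned under 0.12 rad, tilted under 0.05 rad (value of joint selector between 0.55 and 0.85 rad and x of bushing in the frame of bin between -0.056 and 0.056 m and y of bushing in the frame of bin between -0.066 and 0.066 m and z of bushing in the frame of bin below 0.045 m and ((horizontal distance between bracket1 and slot0 below 0.006 m and z of bracket1 in the frame of slot0 between -0.003 and 0.003 m and angle between the x axis of bracket1 and the x axis of slot0, either way round below 0.12 rad and angle between the z axis of bracket1 and the z axis of slot0, either way round below 0.05 rad) or (horizontal distance between bracket1 and slot1 below 0.006 m and z of bracket1 in the frame of slot1 between -0.003 and 0.003 m and angle between the x axis of bracket1 and the x axis of slot1, either way round below 0.12 rad and angle between the z axis of bracket1 and the z axis of slot1, either way round below 0.05 rad) or (horizontal distance between bracket1 and slot2 below 0.006 m and z of bracket1 in the frame of slot2 between -0.003 and 0.003 m and angle between the x axis of bracket1 and the x axis of slot2, either way round below 0.12 rad and angle between the z axis of bracket1 and the z axis of slot2, either way round below 0.05 rad) or (horizontal distance between bracket1 and slot3 below 0.006 m and z of bracket1 in the frame of slot3 between -0.003 and 0.003 m and angle between the x axis of bracket1 and the x axis of slot3, either way round below 0.12 rad and angle between the z axis of bracket1 and the z axis of slot3, either way round below 0.05 rad) or (horizontal distance between bracket1 and slot4 below 0.006 m and z of bracket1 in the frame of slot4 between -0.003 and 0.003 m and angle between the x axis of bracket1 and the x axis of slot4, either way round below 0.12 rad and angle between the z axis of bracket1 and the z axis of slot4, either way round below 0.05 rad)) and ((horizontal distance between bracket2 and slot0 below 0.006 m and z of bracket2 in the frame of slot0 between -0.003 and 0.003 m and angle between the x axis of bracket2 and the x axis of slot0, either way round below 0.12 rad and angle between the z axis of bracket2 and the z axis of slot0, either way round below 0.05 rad) or (horizontal distance between bracket2 and slot1 below 0.006 m and z of bracket2 in the frame of slot1 between -0.003 and 0.003 m and angle between the x axis of bracket2 and the x axis of slot1, either way round below 0.12 rad and angle between the z axis of bracket2 and the z axis of slot1, either way round below 0.05 rad) or (horizontal distance between bracket2 and slot2 below 0.006 m and z of bracket2 in the frame of slot2 between -0.003 and 0.003 m and angle between the x axis of bracket2 and the x axis of slot2, either way round below 0.12 rad and angle between the z axis of bracket2 and the z axis of slot2, either way round below 0.05 rad) or (horizontal distance between bracket2 and slot3 below 0.006 m and z of bracket2 in the frame of slot3 between -0.003 and 0.003 m and angle between the x axis of bracket2 and the x axis of slot3, either way round below 0.12 rad and angle between the z axis of bracket2 and the z axis of slot3, either way round below 0.05 rad) or (horizontal distance between bracket2 and slot4 below 0.006 m and z of bracket2 in the frame of slot4 between -0.003 and 0.003 m and angle between the x axis of bracket2 and the x axis of slot4, either way round below 0.12 rad and angle between the z axis of bracket2 and the z axis of slot4, either way round below 0.05 rad)) and ((horizontal distance between bracket3 and slot0 below 0.006 m and z of bracket3 in the frame of slot0 between -0.003 and 0.003 m and angle between the x axis of bracket3 and the x axis of slot0, either way round below 0.12 rad and angle between the z axis of bracket3 and the z axis of slot0, either way round below 0.05 rad) or (horizontal distance between bracket3 and slot1 below 0.006 m and z of bracket3 in the frame of slot1 between -0.003 and 0.003 m and angle between the x axis of bracket3 and the x axis of slot1, either way round below 0.12 rad and angle between the z axis of bracket3 and the z axis of slot1, either way round below 0.05 rad) or (horizontal distance between bracket3 and slot2 below 0.006 m and z of bracket3 in the frame of slot2 between -0.003 and 0.003 m and angle between the x axis of bracket3 and the x axis of slot2, either way round below 0.12 rad and angle between the z axis of bracket3 and the z axis of slot2, either way round below 0.05 rad) or (horizontal distance between bracket3 and slot3 below 0.006 m and z of bracket3 in the frame of slot3 between -0.003 and 0.003 m and angle between the x axis of bracket3 and the x axis of slot3, either way round below 0.12 rad and angle between the z axis of bracket3 and the z axis of slot3, either way round below 0.05 rad) or (horizontal distance between bracket3 and slot4 below 0.006 m and z of bracket3 in the frame of slot4 between -0.003 and 0.003 m and angle between the x axis of bracket3 and the x axis of slot4, either way round below 0.12 rad and angle between the z axis of bracket3 and the z axis of slot4, either way round below 0.05 rad)) and ((horizontal distance between bracket4 and slot0 below 0.006 m and z of bracket4 in the frame of slot0 between -0.003 and 0.003 m and angle between the x axis of bracket4 and the x axis of slot0, either way round below 0.12 rad and angle between the z axis of bracket4 and the z axis of slot0, either way round below 0.05 rad) or (horizontal distance between bracket4 and slot1 below 0.006 m and z of bracket4 in the frame of slot1 between -0.003 and 0.003 m and angle between the x axis of bracket4 and the x axis of slot1, either way round below 0.12 rad and angle between the z axis of bracket4 and the z axis of slot1, either way round below 0.05 rad) or (horizontal distance between bracket4 and slot2 below 0.006 m and z of bracket4 in the frame of slot2 between -0.003 and 0.003 m and angle between the x axis of bracket4 and the x axis of slot2, either way round below 0.12 rad and angle between the z axis of bracket4 and the z axis of slot2, either way round below 0.05 rad) or (horizontal distance between bracket4 and slot3 below 0.006 m and z of bracket4 in the frame of slot3 between -0.003 and 0.003 m and angle between the x axis of bracket4 and the x axis of slot3, either way round below 0.12 rad and angle between the z axis of bracket4 and the z axis of slot3, either way round below 0.05 rad) or (horizontal distance between bracket4 and slot4 below 0.006 m and z of bracket4 in the frame of slot4 between -0.003 and 0.003 m and angle between the x axis of bracket4 and the x axis of slot4, either way round below 0.12 rad and angle between the z axis of bracket4 and the z axis of slot4, either way round below 0.05 rad)) and ((horizontal distance between bracket5 and slot0 below 0.006 m and z of bracket5 in the frame of slot0 between -0.003 and 0.003 m and angle between the x axis of bracket5 and the x axis of slot0, either way round below 0.12 rad and angle between the z axis of bracket5 and the z axis of slot0, either way round below 0.05 rad) or (horizontal distance between bracket5 and slot1 below 0.006 m and z of bracket5 in the frame of slot1 between -0.003 and 0.003 m and angle between the x axis of bracket5 and the x axis of slot1, either way round below 0.12 rad and angle between the z axis of bracket5 and the z axis of slot1, either way round below 0.05 rad) or (horizontal distance between bracket5 and slot2 below 0.006 m and z of bracket5 in the frame of slot2 between -0.003 and 0.003 m and angle between the x axis of bracket5 and the x axis of slot2, either way round below 0.12 rad and angle between the z axis of bracket5 and the z axis of slot2, either way round below 0.05 rad) or (horizontal distance between bracket5 and slot3 below 0.006 m and z of bracket5 in the frame of slot3 between -0.003 and 0.003 m and angle between the x axis of bracket5 and the x axis of slot3, either way round below 0.12 rad and angle between the z axis of bracket5 and the z axis of slot3, either way round below 0.05 rad) or (horizontal distance between bracket5 and slot4 below 0.006 m and z of bracket5 in the frame of slot4 between -0.003 and 0.003 m and angle between the x axis of bracket5 and the x axis of slot4, either way round below 0.12 rad and angle between the z axis of bracket5 and the z axis of slot4, either way round below 0.05 rad))); the robot touches nothing.
It fails at once if the spring cup or the rubber puck is shoved more than 40 mm (distance of any of spring_cup, puck from where it was at the start of the episode above 0.04 m).
Of bracket1, bracket2, bracket3, bracket4, bracket5 only 3 to 5 are there at a start; the rules pass over those that are not, and their reading is None.
At some moment in a run one of bracket1, bracket2, bracket3, bracket4, bracket5 may be knocked a few centimetres aside while the robot is not near it.
Once in a run the grip may slacken for a moment while it holds something.
It also fails if it takes over 210 s, if anything falls off the work surface, if the arm or the gripper's body presses on something with over 40 N, if the wrist force passes 120 N, or if a joint passes its speed limit or range.

## Robot

A 6-joint arm with a two-finger parallel gripper is mounted at the origin on the work surface. World frame = base frame: x ahead of the robot, y to its left, z up, the work surface at z = 0. Lengths are in mm, angles in degrees, forces in N, time in s.
With the tool pointing down it reaches from about 350 to 775 mm from the base axis. Payload 7.3 kg.
Tool frame: the origin (TCP) lies midway between the tips of the shut fingers; the grasp point (between the pads) lies 19 mm behind it; z points along the fingers, y is the line along which they close (so a half turn about z gives the same grasp; the last joint's range is limited). The gripper opens to 92 mm and grips with 3 to 60 N. Pads are 19 mm wide; open, the fingers measure 130 mm over their backs; the gripper's body (75 mm by 190 mm) begins 47 mm behind the grasp point.
Start: joints at [62.796, 19.595, 87.324, -0, 73.075, -8.365], TCP at [169.512, 496.901, 226.741] pointing down, gripper open.
Joint ranges: [-145.02, 145.02], [-44.19, 115.74], [2.07, 154.8], [-57.11, 237.11], [16.16, 152.29], [-177.93, 177.93]. Speed limits (degrees/s): [147.25, 147.25, 180, 180, 180, 180].

## Interface

Orientations are given as a 3x3 rotation matrix whose columns are the frame's x, y, z axes.
In Python, from station import telemetry, cams, robot, look_for gives the robot as it stands. The module is installed in compiled form; this text tells all that it offers.
- The arm moves only by the shell command python3 -m handwheel 'ROWS' [FORCE]. ROWS is text: rows parted by semicolons, each of 7 numbers parted by spaces: the gripper's target within -1 to 1 (shut at 1, half-way at 0, fully open at -1), then the shift along the tool's x, y, z as a fraction of full scale, then the turn, a rotation vector about the tool's x, y, z as a fraction of full scale. In form: fingers dx dy dz rx ry rz; .... A call has 1 to 20 rows; each row is the pose to reach, as a shift and turn from the pose commanded when the call began, along the tool's axes at that moment, turning the shorter way round; what a row does not reach only later rows make up. Full scale, the value 1, is 10 cm for a shift and pi rad for a turn. A row lasts 1/12 s, in which the tool goes at most 41.7 mm and 7.16 degrees, less where a joint would pass 70% of its speed; a pose out of reach is approached as far as the arm can. A call with a number of a shift or a turn outside -1 to 1 is refused whole. A call with a gripper value outside its range is refused whole. The fingers move at their own pace and stop on an object; FORCE is the grip in N (left out, the last holds). Time passes only in rows, so rows that repeat a pose let the fingers close. It gives the time, the measured TCP pose, the force, the opening and the grip force at its end, in the units of the state.
- telemetry.get_obs(): the state, without advancing time (a new reading comes with each control period).
- cams.grab_frame(name): name is "side" or "top"; returns a dict with "img" (420x560x3 uint8, red, green, blue), "intrinsics" (3x3 intrinsics, pixels), "T" (4x4, takes a point from camera to world coordinates). Camera axes: x right, y down, z forward; pixel columns grow to the right and rows downward; lengths in mm; the calibration is good to about 2 mm. A picture is of the moment at which its call begins. There is no depth.
- robot.close_job(): hands the job in; it is judged then, once.
Trained networks look in a picture, given as the dict that the camera call returned (one of the last four; its "shot" number tells which), for a name from the list of things; names that differ only in an ending like _2 or _b are one class to them, and where a whole thing is asked for, a point or a joint stands for the part that bears it (a point fixed in the world has none). Each returns a list of dicts, best first, with "score" (0 to 1); they miss things now and then, are a little off and sometimes report something else, mostly with a low value. They report only what shows in the picture. A call takes as long as a camera call.
- look_for(query, picture): "bbox" ([centre column, centre row, width, height] in pixels, round what is visible of it).
The state is a dict: "t": time; "joints": joint angles; "joint_velocities": joint speeds; "effort": joint torques, N m; "position": TCP position; "orientation": TCP orientation; "wrist_force": force on the tool from outside, world axes, zero at the start; "moment": the same for the moment, N m; "gripper_width": opening from 0.0 (shut) to 1.0 (fully open); "grasp_force": force on a finger pad.
Only numpy, scipy, OpenCV 4.12 (cv2) and the standard library are available. Lean on these libraries where they do the work, as an engineer would, in place of code of your own. Each camera call takes 0.05 s, during which the arm holds its last target. There are 200 camera calls.

## Working session

There is one attempt and no reset: what is moved stays moved. The work goes in short steps, Python scripts to look and compute and a shell command to move; the robot and the scene stay as the last step left them, time stands still between calls to the robot, and variables do not carry over. Pictures are saved under pics/ and viewed, at most 14 in all, crops included, and the job is handed in when it is done.

```bash
mkdir -p pics; python3 - <<'E'
from station import telemetry,cams,look_for
import cv2,numpy as np
o=telemetry.get_obs();print(o)
for n in ("top","side"):
    p=cams.grab_frame(n);cv2.imwrite(f"pics/{n}0.png",p["img"][:,:,::-1]);print(n,p["intrinsics"].tolist(),np.round(p["T"],3).tolist())
    for q in ("bracket1","selector","bushing","bin","demag","spring_cup","puck"):
        print(q,[(round(d["score"],2),np.round(d["bbox"]).astype(int).tolist()) for d in look_for(q,p)[:6]])
E
```

```text
{'t': 0.0, 'joints': array([ 6.27956318e+01,  1.96365304e+01,  8.73780276e+01, -9.43606668e-04,
        7.30747812e+01, -8.36584607e+00]), 'joint_velocities': array([-0.04165267, -0.04846959,  0.0403732 , -0.04169187,  0.04044649,
        0.08628312]), 'effort': array([ 1.36803224e-03, -4.31254506e+01, -2.44218206e+01,  7.18939933e-02,
        5.60230238e-02, -1.35536793e-04]), 'position': array([169.32111818, 496.50716386, 226.0392612 ]), 'orientation': array([[-9.46433853e-01,  3.22897002e-01, -6.98828558e-04],
       [ 3.22897689e-01,  9.46432850e-01, -1.39398221e-03],
       [ 2.11281627e-04, -1.54496208e-03, -9.99998784e-01]]), 'wrist_force': array([-0.36916016,  0.18948342, -0.19121778]), 'moment': array([-0.02492973, -0.00360436,  0.00804799]), 'grasp_force': 0.0, 'gripper_width': 0.9982254835616342}
top [[511.83128829899886, 0.0, 280.7664145926593], [0.0, 511.83128829899886, 211.43561251858114], [0.0, 0.0, 1.0]] [[0.029, -0.981, 0.192, 296.679], [-1.0, -0.027, 0.011, -13.791], [-0.006, -0.192, -0.981, 1395.084], [0.0, 0.0, 0.0, 1.0]]
bracket1 [(0.77, [375, 276, 36, 23]), (0.7
[... 402 characters left out ...]
36, 22])]
side [[389.7633516361784, 0.0, 279.0963851315166], [0.0, 389.7633516361784, 210.15845363705245], [0.0, 0.0, 1.0]] [[0.962, -0.216, 0.164, 404.725], [-0.271, -0.726, 0.632, -602.539], [-0.018, -0.653, -0.758, 798.81], [0.0, 0.0, 0.0, 1.0]]
bracket1 [(0.95, [310, 270, 38, 28]), (0.85, [318, 324, 36, 38]), (0.79, [269, 398, 50, 37]), (0.74, [238, 291, 38, 25]), (0.64, [239, 340, 35, 34])]
selector [(0.49, [217, 132, 17, 20])]
bushing [(0.63, [298, 187, 9, 15]), (0.39, [303, 201, 90, 102]), (0.26, [239, 290, 38, 25])]
bin [(0.59, [211, 194, 56, 54]), (0.37, [300, 186, 10, 16])]
demag [(0.92, [302, 200, 89, 95])]
spring_cup []
puck [(0.54, [371, 280, 16, 19]), (0.5, [207, 244, 32, 28])]
```

```bash
python3 - <<'E'
import cv2
for n in("top","side"):
    i=cv2.imread(f"pics/{n}0.png");cv2.imwrite(f"pics/{n}0b.png",cv2.resize(i,(800,600),interpolation=cv2.INTER_CUBIC))
E
```

```text
(no output)
```

View pics/top0b.png

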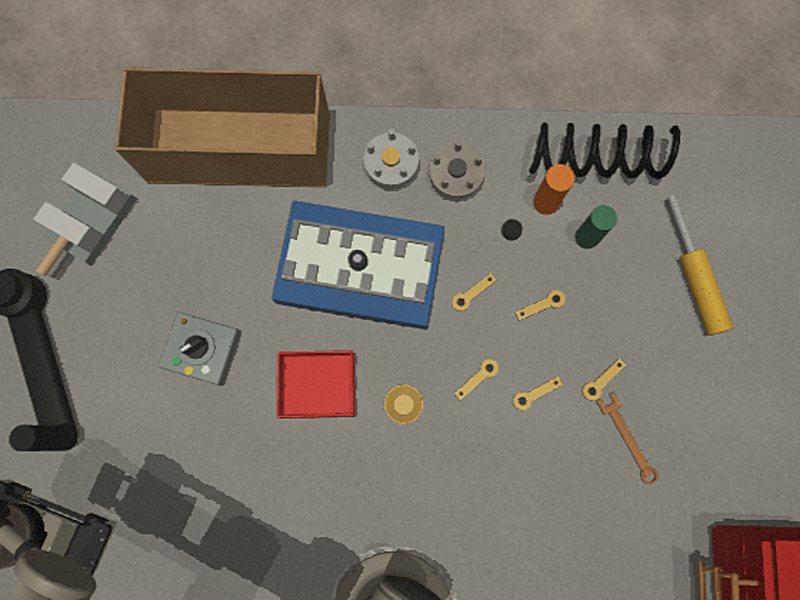

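View pics/side0b.png

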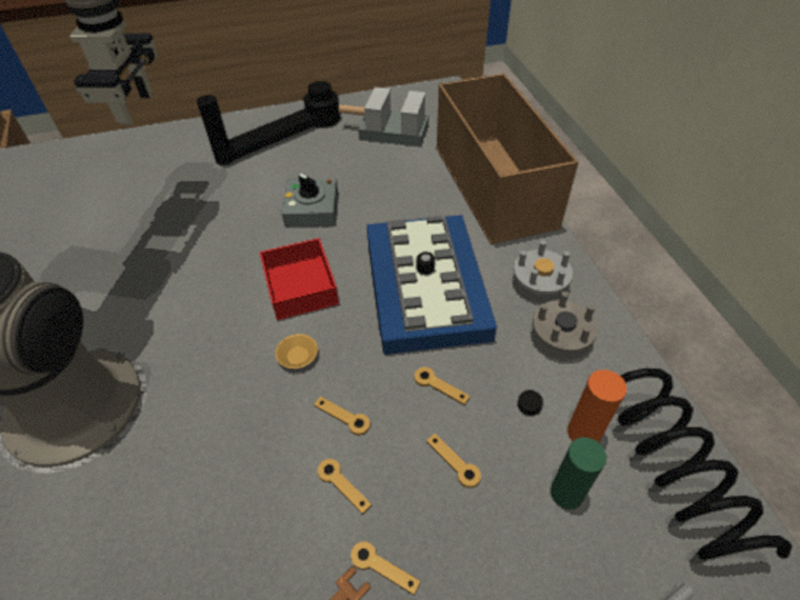

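```bash
cat > h.py <<'E'
import numpy as np,cv2
from scipy.optimize import minimize
from station import telemetry,cams,look_for
def proj(p,P):
    T=np.linalg.inv(p["T"]);c=P@T[:3,:3].T+T[:3,3];q=c@p["intrinsics"].T;return q[:,:2]/q[:,2:]
def ray(p,uv,z):
    d=p["T"][:3,:3]@np.linalg.solve(p["intrinsics"],[*uv,1]);o=p["T"][:3,3];return o+d*(z-o[2])/d[2]
a=np.linspace(-2.6,2.6,24)
BR=np.array([[33+17*np.cos(t),17*np.sin(t)] for t in a]+[[-50,9],[-50,-9]])
BOX=lambda l,w:np.array([[l,w],[l,-w],[-l,-w],[-l,w]])/2
CIR=lambda r:r*np.array([[np.cos(t),np.sin(t)] for t in np.linspace(0,6.28,33)])
def render(p,pose,out,z0,z1,hull,S=4):
    x,y,w=pose;c,s=np.cos(w),np.sin(w);XY=out@np.array([[c,s],[-s,c]])+[x,y]
    m=np.zeros((420*S,560*S),np.uint8);pts=[]
    for z in np.linspace(z0,z1,3):pts.append(proj(p,np.c_[XY,np.full(len(XY),z)]))
    if hull:pts=[cv2.convexHull(np.vstack(pts).astype(np.float32))[:,0]]
    for q in pts:cv2.fillPoly(m,[np.round((q+.5)*S*16-8).astype(np.int32)],255,shift=4)
    return cv2.resize(m,(560,420),interpolation=cv2.INTER_AREA)/255.
def fit(views,pose,out,z0,z1,hull=False):
    """views: list of (picture, float mask); pose mm,mm,rad"""
    f=lambda v:sum(np.abs(cv2.GaussianBlur(render(p,(v[0],v[1],v[2]/40),out,z0,z1,hull)-m,(0,0),1)).sum()/max(m.sum(),1) for p,m in views)
    v0=np.array([pose[0],pose[1],pose[2]*40])
    r=minimize(f,v0,method="Nelder-Mead",options=dict(initial_simplex=v0+np.vstack([np.zeros(3),np.diag([8,8,8])]),xatol=.1,fatol=1e-4,maxiter=120))
    return np.array([r.x[0],r.x[1],r.x[2]/40]),r.fun
def hsv(p):return cv2.cvtColor(p["img"],cv2.COLOR_RGB2HSV)
def gold(p):
    h=hsv(p);return cv2.inRange(h,(16,100,110),(28,255,255))
def near(mask,box,pad=5):
    u,v,w,h=box;m=np.zeros(mask.shape);y0,y1,x0,x1=[int(max(0,k)) for k in(v-h/2-pad,v+h/2+pad,u-w/2-pad,u+w/2+pad)]
    m[y0:y1,x0:x1]=mask[y0:y1,x0:x1]>0;return m
def brackets(views,lo=.3,z=0):
    """views dict name->picture; find by net in top, fit in both"""
    res=[]
    p=views["top"];g=gold(p)
    for d in look_for("bracket1",p):
        if d["score"]<lo:continue
        m=near(g,d["bbox"],2);n,l,st,_=cv2.connectedComponentsWithStats(m.astype(np.uint8))
        if n<2:continue
        m=(l==1+np.argmax(st[1:,4])).astype(np.uint8)
        if m.sum()<80:continue
        cs,_=cv2.findContours(m,cv2.RETR_EXTERNAL,cv2.CHAIN_APPROX_NONE);cv2.drawContours(m,cs,-1,1,-1)
        P=np.array([ray(p,(u,v),z+8)[:2] for v,u in np.argwhere(m)]);c=P.mean(0);e=np.linalg.svd(P-c)[2][0]
        t=(P-c)@e
        if (t**3).sum()>0:e=-e   # mass is at eye, tail is long
        best=None
        for s in(1,-1):
            k=s*e;w0=np.arctan2(k[1],k[0]);V=[(p,m.astype(float))]
            r=fit(V,(*(c-8*k),w0),BR,z,z+8)
            if best is None or r[1]<best[1]:best=r
        r1=best[0]
        q=views.get("side");out=[np.round([*r1[:2],np.degrees(r1[2])],1),round(best[1],2)]
        if q is not None:
            gs=gold(q);rm=render(q,r1,BR,z,z+8,False)>0
            ms=(cv2.dilate(rm.astype(np.uint8),np.ones((9,9)))>0)&(gs>0);ms=ms.astype(np.uint8)
            cs,_=cv2.findContours(ms,cv2.RETR_EXTERNAL,cv2.CHAIN_APPROX_NONE);cv2.drawContours(ms,cs,-1,1,-1)
            if ms.sum()>80:
                r2=fit([(q,ms.astype(float))],r1,BR,z,z+8);out+=[np.round([*r2[0][:2],np.degrees(r2[0][2])],1),round(r2[1],2)]
        res.append(out)
    return res
def go(x,y,z,ang,flip=None):
    """ang: wanted tool-x direction (deg). prints deltas"""
    o=telemetry.get_obs();R=o["orientation"];P=o["position"]
    d=R.T@(np.array([x,y,z])-P)/100
    now=np.degrees(np.arctan2(R[1,0],R[0,0]));t=(now-ang+180)%360-180  # + = cw = +tool z
    j6=np.degrees(np.arctan2(y,x))+90-ang
    print("pos",P.round(1),"xang %.1f j6now %.1f w %.2f gf %.1f"%(now,o["joints"][5],o["gripper_width"],o["grasp_force"]),"F",o["wrist_force"].round(1),"t %.1f"%o["t"])
    n=int(np.ceil(np.abs(d[:2]).max()));c,s=np.cos(np.radians(t)),np.sin(np.radians(t))
    R2=np.array([[c,s],[-s,c]])
    print(" d",d.round(3)," /%d"%n,(d/max(n,1)).round(3)," rz %.4f (%.0f deg) alt rz %.4f; d in final frame"%(t/180,t,((t+360)%360-180)/180),(R2@d[:2]).round(3)," j6 goal %.0f"%((j6+180)%360-180))
E
cat > find.py <<'E'
from h import *
V={n:cams.grab_frame(n) for n in("top","side")}
for r in brackets(V):print("br",*r)
for name,lo,hi,out,z0,z1,g in(("demag",(100,100,40),(125,255,255),BOX(200,300),0,45,None),("bin",(0,140,60),(8,255,255),BOX(120,140),0,50,None)):
    for n,p in V.items():
        b=look_for(name,p)[0]["bbox"];m=near(cv2.inRange(hsv(p),lo,hi),b,6).astype(np.uint8)
        cs,_=cv2.findContours(m,cv2.RETR_EXTERNAL,cv2.CHAIN_APPROX_NONE);h=cv2.convexHull(max(cs,key=cv2.contourArea));m[:]=0;cv2.drawContours(m,[h],-1,1,-1)
        c=ray(p,b[:2],25);r=fit([(p,m.astype(float))],(c[0],c[1],0.0 if name=="bin" else -.12),out,z0,z1,True);print(name,n,r[0][:2].round(1),np.degrees(r[0][2]).round(1),round(r[1],3))
for q,z in(("selector",70),("bushing",65),("spring_cup",9),("puck",9)):
    for n,p in V.items():
        for d in look_for(q,p)[:2]:print(q,n,round(d["score"],2),ray(p,d["bbox"][:2],z).round(0))
E
python3 find.py
```

```text
br [ 430.7 -385.6  134.3] 0.08 [ 429.8 -386.7  134.2] 0.06
br [ 592.7 -137.5  129.8] 0.1 [ 592.7 -137.6  129.8] 0.17
br [ 422.6 -143.6  -46.6] 0.14 [ 423.2 -145.6  -47. ] 0.12
br [ 569.6 -267.   -64.1] 0.06 [ 568.8 -268.3  -64.1] 0.09
br [ 401.4 -259.6  119.5] 0.05 [ 400.9 -259.5  119.2] 0.07
demag top [638.1  84.4] -8.2 0.02
demag side [635.4  85.7] -8.6 0.029
bin top [404.1 156.7] 3.2 0.022
bin side [403.  154.8] 2.9 0.021
selector top 0.52 [462. 374.  70.]
selector top 0.43 [406. 151.  70.]
selector side 0.5 [473. 349.  70.]
bushing side 0.73 [637.  74.  65.]
spring_cup top 0.97 [375. -11.   9.]
spring_cup side 0.9 [374.   0.   9.]
spring_cup side 0.69 [473. 449.   9.]
puck top 0.6 [ 721. -213.    9.]
```

```bash
cat >> h.py <<'E'
def rect(p,cx,cy,yaw,hx,hy,z,s):
    """metric picture: up = frame x, left = frame y, s px/mm"""
    c,sn=np.cos(yaw),np.sin(yaw);W,H=int(2*hy*s),int(2*hx*s)
    v,u=np.mgrid[0:H,0:W];lx=hx-v/s;ly=hy-u/s
    P=np.c_[(cx+c*lx-sn*ly).ravel(),(cy+sn*lx+c*ly).ravel(),np.full(H*W,z)]
    q=proj(p,P).astype(np.float32);return cv2.remap(p["img"],q[:,0].reshape(H,W),q[:,1].reshape(H,W),cv2.INTER_CUBIC)[:,:,::-1].copy()
E
python3 - <<'E'
from h import *
T=cams.grab_frame("top");S=cams.grab_frame("side")
t=rect(T,637,85,np.radians(-8.4),70,150,54,2.2)
k=[rect(p,465,350,0,60,60,z,2.2) for p,z in((T,40),(T,84),(S,84))]
for n,i in zip("ABC",k):cv2.circle(i,(132,132),2,(255,0,255),-1)
r=np.zeros((t.shape[0]+264,800,3),np.uint8);r[:t.shape[0],:660]=t
for i,x in enumerate(k):r[t.shape[0]:,i*266:i*266+264]=x
cv2.imwrite("pics/c1.png",r);print(r.shape,t.shape)
E
```

```text
(572, 800, 3) (308, 660, 3)
```

View pics/c1.png

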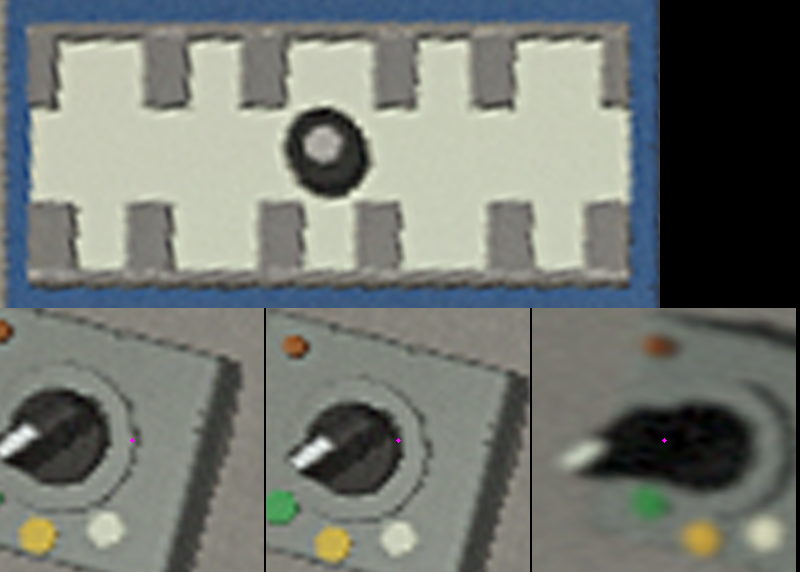

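```bash
python3 -c "
from h import *
go(465,380,120,123)
T=cams.grab_frame('top');b=look_for('bushing',T)[0]['bbox'];print(b,ray(T,b[:2],67))"
```

```text
pos [169.5 496.9 226.7] xang 161.2 j6now -8.4 w 1.00 gf 0.0 F [ 0.2  0.3 -0. ] t 1.6
 d [-3.174 -0.152  1.067]  /4 [-0.793 -0.038  0.267]  rz 0.2120 (38 deg) alt rz -0.7880; d in final frame [-2.59   1.842]  j6 goal 6
[251.7, 183.7, 17.9, 15.8] [629.53344871  80.9017477   67.        ]
```

```bash
python3 -m handwheel '0 -1 -0.05 0 0 0 0;0 -1 -0.05 0 0 0 0;0 -1 -0.05 0 0 0 0' >/dev/null; python3 -m handwheel '0 -1 -0.05 0.4 0 0 0;0 -1 -0.05 0.4 0 0 0;0 -1 -0.05 0.4 0 0 0' > /dev/null; python3 -m handwheel '0 -1 -0.05 0.3 0 0 0.212;0 -1 -0.05 0.3 0 0 0.212;0 -1 -0.05 0.3 0 0 0.212;0 -1 -0.05 0.3 0 0 0.212;0 -1 -0.05 0.3 0 0 0.212;0 -1 -0.05 0.3 0 0 0.212;0 -1 -0.05 0.3 0 0 0.212;0 -1 -0.05 0.3 0 0 0.212'
python3 - <<'E'
from h import *
go(465,380,58,123)
p=cams.grab_frame("top");q=cams.grab_frame("side");a=rect(p,465,380,0,80,90,84,2.2);b=rect(q,465,380,0,80,90,84,2.2)
cv2.imwrite("pics/k1.png",np.hstack([a,b]))
E
```

```text
t: 2.92
position: [448.6, 385.8, 156.7]
orientation: [[-0.546, 0.838, -0.0], [0.838, 0.546, 0.0], [0.0, 0.0, -1.0]]
wrist_force: [0.5, -0.7, 0.5]
gripper_width: 0.497
grasp_force: 0.0
pos [448.6 385.8 156.7] xang 123.1 j6now 0.2 w 0.50 gf 0.0 F [ 0.5 -0.7  0.5] t 2.9
 d [-0.138  0.105  0.987]  /1 [-0.138  0.105  0.987]  rz 0.0006 (0 deg) alt rz -0.9994; d in final frame [-0.138  0.106]  j6 goal 6
```

View pics/k1.png

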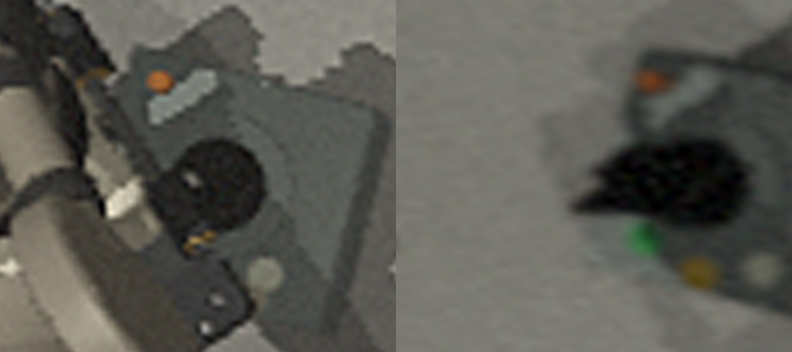

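```bash
python3 -m handwheel '0 -0.138 0.105 0 0 0 0;0 -0.138 0.105 0.4 0 0 0;0 -0.138 0.105 0.7 0 0 0;0 -0.138 0.105 0.9 0 0 0;0 -0.138 0.105 0.987 0 0 0;0 -0.138 0.105 0.987 0 0 0;0 -0.138 0.105 0.987 0 0 0' 15; python3 -m handwheel '1 0 0 0 0 0 0;1 0 0 0 0 0 0;1 0 0 0 0 0 0;1 0 0 0 0 0 0;1 0 0 0 0 0 0;1 0 0 0 0 0 0;1 0 0 0 0 0 0;1 0 0 0 0 0 0'
```

```text
t: 3.6
position: [465.3, 380.4, 58.7]
orientation: [[-0.545, 0.838, 0.001], [0.838, 0.545, 0.001], [0.0, 0.001, -1.0]]
wrist_force: [0.5, -0.0, 0.3]
gripper_width: 0.5
grasp_force: 0.0
t: 4.27
position: [465.4, 380.3, 58.5]
orientation: [[-0.545, 0.839, 0.001], [0.839, 0.545, 0.001], [0.0, 0.001, -1.0]]
wrist_force: [1.3, 0.6, 3.5]
gripper_width: 0.155
grasp_force: 14.7
```

```bash
python3 -m handwheel '1 0 0 0 0 0 -0.04;1 0 0 0 0 0 -0.08;1 0 0 0 0 0 -0.12;1 0 0 0 0 0 -0.16;1 0 0 0 0 0 -0.2;1 0 0 0 0 0 -0.24;1 0 0 0 0 0 -0.28;1 0 0 0 0 0 -0.32;1 0 0 0 0 0 -0.36;1 0 0 0 0 0 -0.4;1 0 0 0 0 0 -0.43;1 0 0 0 0 0 -0.447;1 0 0 0 0 0 -0.447;1 0 0 0 0 0 -0.447;1 0 0 0 0 0 -0.447'; python3 -m handwheel '0 0 0 0 0 0 0;0 0 0 0 0 0 0;0 0 0 0 0 0 0;0 0 0 0 0 0 0;0 0 0 -0.3 0 0 0;0 0 0 -0.7 0 0 0;0 0 0 -1 0 0 0;0 0 0 -1 0 0 0'
python3 - <<'E'
from h import *
go(632,81,140,81.6)
E
```

```text
t: 5.52
position: [465.5, 380.8, 58.5]
orientation: [[-0.918, -0.396, 0.002], [-0.396, 0.918, 0.002], [-0.002, 0.001, -1.0]]
wrist_force: [2.4, 4.2, 2.2]
gripper_width: 0.151
grasp_force: 15.0
t: 6.18
position: [467.6, 381.5, 164.7]
orientation: [[-0.917, -0.398, 0.009], [-0.398, 0.917, 0.006], [-0.011, 0.001, -1.0]]
wrist_force: [1.6, 0.9, -0.5]
gripper_width: 0.496
grasp_force: 0.0
pos [467.6 381.5 164.7] xang -156.6 j6now -81.5 w 0.50 gf 0.0 F [ 1.6  0.9 -0.5] t 6.2
 d [-0.31  -3.412  0.246]  /4 [-0.077 -0.853  0.061]  rz 0.6769 (122 deg) alt rz -0.3231; d in final frame [-2.735  2.063]  j6 goal 16
```

```bash
python3 -m handwheel '0 -0.08 -1 0 0 0 0;0 -0.08 -1 0 0 0 0;0 -0.08 -1 0 0 0 0' >/dev/null; python3 -m handwheel '-0.6 -0.08 -1 0 0 0 0;-0.6 -0.08 -1 0 0 0 0;-0.6 -0.08 -1 0 0 0 0' > /dev/null;  python3 -m handwheel '-0.6 -0.08 -1 0.2 0 0 0.177;-0.6 -0.08 -1 0.2 0 0 0.177;-0.6 -0.08 -1 0.2 0 0 0.177;-0.6 -0.08 -1 0.2 0 0 0.177;-0.6 -0.08 -1 0.2 0 0 0.177;-0.6 -0.08 -1 0.2 0 0 0.177;-0.6 -0.08 -1 0.2 0 0 0.177'
python3 - <<'E'
from h import *
go(634,83,54.5,171.6)
E
```

```text
t: 7.27
position: [606.0, 114.2, 137.4]
orientation: [[-0.99, 0.144, -0.001], [0.144, 0.99, -0.0], [0.001, -0.0, -1.0]]
wrist_force: [-0.5, 0.5, -0.1]
gripper_width: 0.798
grasp_force: 0.0
pos [606.  114.2 137.4] xang 171.7 j6now -78.2 w 0.80 gf 0.0 F [-0.5  0.5 -0.1] t 7.3
 d [-0.323 -0.268  0.829]  /1 [-0.323 -0.268  0.829]  rz 0.0006 (0 deg) alt rz -0.9994; d in final frame [-0.324 -0.267]  j6 goal -74
```

```bash
python3 -m handwheel '-0.6 -0.323 -0.268 0 0 0 0;-0.6 -0.323 -0.268 0 0 0 0;-0.6 -0.323 -0.268 0.3 0 0 0;-0.6 -0.323 -0.268 0.6 0 0 0;-0.6 -0.323 -0.268 0.8 0 0 0;-0.6 -0.323 -0.268 0.829 0 0 0;-0.6 -0.323 -0.268 0.829 0 0 0' 25; python3 -m handwheel '1 0 0 0 0 0 0;1 0 0 0 0 0 0;1 0 0 0 0 0 0;1 0 0 0 0 0 0;1 0 0 0 0 0 0;1 0 0 0 0 0 0;1 0 0 0 0 0 0;1 0 0 0 0 0 0'; python3 -m handwheel '1 0 0 -0.3 0 0 0;1 0 0 -0.6 0 0 0;1 0 0 -0.8 0 0 0;1 0 0 -0.8 0 0 0'
python3 - <<'E'
from h import *
go(403.5,156,14,171.6)
E
```

```text
t: 7.85
position: [633.5, 83.3, 53.8]
orientation: [[-0.989, 0.145, -0.003], [0.145, 0.989, -0.0], [0.003, -0.0, -1.0]]
wrist_force: [-0.2, 1.0, -0.2]
gripper_width: 0.801
grasp_force: 0.0
t: 8.52
position: [634.6, 83.2, 55.6]
orientation: [[-0.989, 0.146, 0.001], [0.146, 0.989, 0.0], [-0.001, 0.0, -1.0]]
wrist_force: [-1.0, 0.4, 3.8]
gripper_width: 0.388
grasp_force: 25.0
t: 8.85
position: [636.9, 83.1, 140.2]
orientation: [[-0.989, 0.146, 0.009], [0.146, 0.989, 0.0], [-0.009, 0.001, -1.0]]
wrist_force: [0.8, 0.5, -0.1]
gripper_width: 0.389
grasp_force: 25.0
pos [636.9  83.1 140.2] xang 171.6 j6now -81.0 w 0.39 gf 25.0 F [ 0.8  0.5 -0.1] t 8.8
 d [2.426 0.378 1.242]  /3 [0.809 0.126 0.414]  rz 0.0000 (0 deg) alt rz -1.0000; d in final frame [2.426 0.378]  j6 goal -60
```

```bash
python3 -m handwheel '1 0.3 0.05 0 0 0 0;1 0.6 0.1 0 0 0 0;1 0.9 0.13 0 0 0 0;1 0.9 0.13 0 0 0 0' >/dev/null; python3 -m handwheel '1 0.3 0.05 0 0 0 0;1 0.6 0.1 0 0 0 0;1 0.9 0.13 0 0 0 0;1 0.9 0.13 0 0 0 0' >/dev/null;  python3 -m handwheel '1 0.3 0.05 0 0 0 0;1 0.63 0.12 0.2 0 0 0;1 0.63 0.12 0.5 0 0 0;1 0.63 0.12 0.8 0 0 0;1 0.63 0.12 0.8 0 0 0'
python3 - <<'E'
from h import *
go(403.5,156,14,171.6)
E
```

```text
t: 9.93
position: [396.5, 155.6, 51.1]
orientation: [[-0.989, 0.146, -0.008], [0.146, 0.989, -0.002], [0.008, -0.003, -1.0]]
wrist_force: [-0.7, -1.1, -0.5]
gripper_width: 0.388
grasp_force: 25.0
pos [396.5 155.6  51.1] xang 171.6 j6now -70.5 w 0.39 gf 25.0 F [-0.7 -1.1 -0.5] t 9.9
 d [-0.072  0.015  0.37 ]  /1 [-0.072  0.015  0.37 ]  rz 0.0002 (0 deg) alt rz -0.9998; d in final frame [-0.072  0.015]  j6 goal -60
```

```bash
python3 -m handwheel '1 -0.06 0.015 0.1 0 0 0;1 -0.07 0.015 0.3 0 0 0;1 -0.07 0.015 0.37 0 0 0;1 -0.07 0.015 0.37 0 0 0;-0.1 -0.07 0.015 0.37 0 0 0;-0.1 -0.07 0.015 0.37 0 0 0;-0.1 -0.07 0.015 0.37 0 0 0;-0.1 -0.07 0.015 0.37 0 0 0;-0.1 -0.07 0.015 0 0 0 0;-0.1 -0.07 0.015 -0.3 0 0 0;-0.1 -0.07 0.015 -0.6 0 0 0;-0.1 -0.07 0.015 -0.6 0 0 0'
python3 - <<'E'
from h import *
go(423,-144.6,60,133.2)
V={n:cams.grab_frame(n) for n in("top","side")}
for r in brackets(V):print("br",*r)
cv2.imwrite("pics/b1.png",np.hstack([rect(V["top"],404,156,0,85,85,30,2.3),rect(V["top"],465,380,0,85,85,84,2.3)]))
E
```

```text
t: 10.93
position: [409.8, 157.4, 120.4]
orientation: [[-0.989, 0.146, 0.01], [0.146, 0.989, 0.002], [-0.01, 0.003, -1.0]]
wrist_force: [1.4, 1.3, 0.3]
gripper_width: 0.547
grasp_force: 0.0
pos [409.8 157.4 120.4] xang 171.6 j6now -70.6 w 0.55 gf 0.0 F [1.4 1.3 0.3] t 10.9
 d [-0.565 -2.97   0.599]  /3 [-0.188 -0.99   0.2  ]  rz 0.2134 (38 deg) alt rz -0.7866; d in final frame [-2.288 -1.976]  j6 goal -62
br [ 569.6 -267.   -64.1] 0.06 [ 568.9 -267.4  -63.7] 0.08
br [ 430.7 -385.8  134.4] 0.08 [ 429.9 -386.6  134.2] 0.06
br [ 423.7 -144.8  -46.5] 0.05 [ 423.  -145.7  -47.2] 0.11
br [ 401.6 -259.6  119. ] 0.05 [ 401.  -259.8  119.9] 0.07
```

View pics/b1.png

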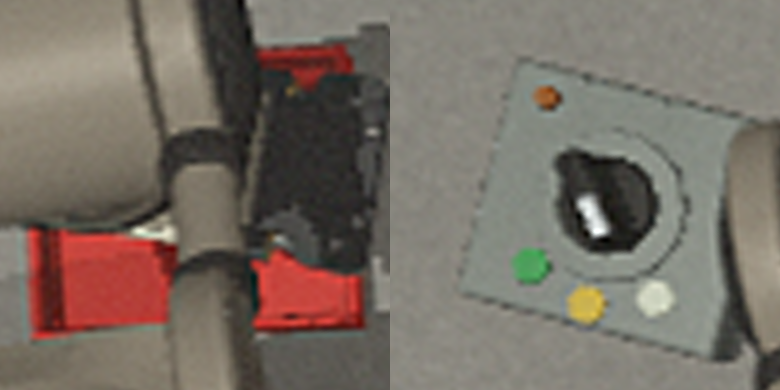

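```bash
python3 -m handwheel '0 -0.1 -0.5 0 0 0 0;0 -0.18 -1 0 0 0 0;0 -0.18 -1 0 0 0 0;0 -0.18 -1 0 0 0 0' >/dev/null; python3 -m handwheel '0 -0.1 -0.5 0 0 0 0;0 -0.18 -1 0 0 0 0;0 -0.18 -1 0 0 0 0;0 -0.18 -1 0 0 0 0' >/dev/null;  python3 -m handwheel '0 -0.2 -0.9 0.2 0 0 0.213;0 -0.2 -0.9 0.2 0 0 0.213;0 -0.2 -0.9 0.4 0 0 0.213;0 -0.2 -0.9 0.6 0 0 0.213;0 -0.2 -0.9 0.6 0 0 0.213;0 -0.2 -0.9 0.6 0 0 0.213;0 -0.2 -0.9 0.6 0 0 0.213;0 -0.2 -0.9 0.6 0 0 0.213'
python3 - <<'E'
from h import *
go(423.4,-145.2,3,133.1)
E
```

```text
t: 12.42
position: [419.4, -137.4, 54.4]
orientation: [[-0.687, 0.727, -0.002], [0.727, 0.687, 0.001], [0.002, -0.0, -1.0]]
wrist_force: [-0.9, 0.6, 0.4]
gripper_width: 0.499
grasp_force: 0.0
pos [ 419.4 -137.4   54.4] xang 133.4 j6now -71.5 w 0.50 gf 0.0 F [-0.9  0.6  0.4] t 12.4
 d [-0.085 -0.025  0.513]  /1 [-0.085 -0.025  0.513]  rz 0.0017 (0 deg) alt rz -0.9983; d in final frame [-0.086 -0.024]  j6 goal -62
```

```bash
python3 -m handwheel '0 -0.085 -0.025 0.2 0 0 0.0017;0 -0.085 -0.025 0.4 0 0 0.0017;0 -0.085 -0.025 0.51 0 0 0.0017;0 -0.085 -0.025 0.51 0 0 0.0017;0 -0.085 -0.025 0.51 0 0 0.0017;1 -0.085 -0.025 0.51 0 0 0.0017;1 -0.085 -0.025 0.51 0 0 0.0017;1 -0.085 -0.025 0.51 0 0 0.0017;1 -0.085 -0.025 0.51 0 0 0.0017;1 -0.085 -0.025 0.51 0 0 0.0017;1 -0.085 -0.025 0.51 0 0 0.0017;1 -0.085 -0.025 0.51 0 0 0.0017' 25;python3 -m handwheel '1 0 0 -0.2 0 0 0;1 0 0 -0.5 0 0 0;1 0 0 -0.8 0 0 0;1 0 0 -1 0 0 0;1 0 0 -1 0 0 0;1 0 0 -1 0 0 0'
python3 - <<'E'
from h import *
go(652.2,187.9,60,171.6)
E
```

```text
t: 13.42
position: [424.0, -146.4, 4.5]
orientation: [[-0.681, 0.732, 0.001], [0.732, 0.681, -0.0], [-0.001, 0.0, -1.0]]
wrist_force: [-0.1, -0.1, 5.6]
gripper_width: 0.189
grasp_force: 25.0
t: 13.92
position: [424.1, -146.5, 104.6]
orientation: [[-0.681, 0.732, 0.002], [0.732, 0.681, -0.001], [-0.002, 0.001, -1.0]]
wrist_force: [-0.2, -0.6, -1.4]
gripper_width: 0.192
grasp_force: 25.0
pos [ 424.1 -146.5  104.6] xang 133.0 j6now -71.8 w 0.19 gf 25.0 F [-0.2 -0.6 -1.4] t 13.9
 d [0.894 3.948 0.447]  /4 [0.223 0.987 0.112]  rz -0.2147 (-39 deg) alt rz 0.7853; d in final frame [-1.767  3.642]  j6 goal -66
```

```bash
python3 -m handwheel '1 0.1 0.4 0 0 0 0;1 0.2 0.8 0 0 0 0;1 0.223 1 0 0 0 0;1 0.223 1 0 0 0 0' >/dev/null; python3 -m handwheel '1 0.1 0.4 0 0 0 0;1 0.2 0.8 0 0 0 0;1 0.223 1 0 0 0 0;1 0.223 1 0 0 0 0' >/dev/null;python3 -m handwheel '1 0.1 0.4 0 0 0 0;1 0.2 0.8 0 0 0 0;1 0.223 1 0 0 0 0;1 0.223 1 0 0 0 0' >/dev/null;   python3 -m handwheel '1 0.22 0.9 0 0 0 -0.04;1 0.22 0.9 0 0 0 -0.08;1 0.22 0.9 0 0 0 -0.12;1 0.22 0.9 0 0 0 -0.16;1 0.22 0.9 0 0 0 -0.2;1 0.22 0.9 0.1 0 0 -0.2147;1 0.22 0.9 0.2 0 0 -0.2147;1 0.22 0.9 0.2 0 0 -0.2147;1 0.22 0.9 0.2 0 0 -0.2147'
python3 - <<'E'
from h import *
go(653.5,187.7,54.5,171.6)
E
```

```text
t: 15.67
position: [647.5, 183.3, 82.3]
orientation: [[-0.989, 0.149, -0.004], [0.149, 0.989, -0.001], [0.004, -0.001, -1.0]]
wrist_force: [1.2, -0.7, -1.1]
gripper_width: 0.191
grasp_force: 25.0
pos [647.5 183.3  82.3] xang 171.5 j6now -72.2 w 0.19 gf 25.0 F [ 1.2 -0.7 -1.1] t 15.7
 d [-0.054  0.053  0.278]  /1 [-0.054  0.053  0.278]  rz -0.0008 (-0 deg) alt rz 0.9992; d in final frame [-0.054  0.053]  j6 goal -66
```

Move above, look at alignment, then lower.

```bash
python3 -m handwheel '1 -0.054 0.053 0 0 0 0;1 -0.054 0.053 0.1 0 0 0;1 -0.054 0.053 0.12 0 0 0;1 -0.054 0.053 0.12 0 0 0'
python3 - <<'E'
from h import *
go(653.5,187.7,54.5,171.6)
V={n:cams.grab_frame(n) for n in("top","side")}
cv2.imwrite("pics/d1.png",np.hstack([rect(V[n],652,188,np.radians(-8.4),75,75,66,2.6) for n in V]))
E
```

```text
t: 16.0
position: [653.7, 188.5, 70.6]
orientation: [[-0.989, 0.147, -0.003], [0.147, 0.989, -0.0], [0.003, -0.001, -1.0]]
wrist_force: [-0.7, 0.8, -1.0]
gripper_width: 0.185
grasp_force: 25.0
pos [653.7 188.5  70.6] xang 171.6 j6now -71.9 w 0.19 gf 25.0 F [-0.7  0.8 -1. ] t 16.0
 d [ 0.    -0.008  0.161]  /1 [ 0.    -0.008  0.161]  rz -0.0002 (-0 deg) alt rz 0.9998; d in final frame [ 0.    -0.008]  j6 goal -66
```

View pics/d1.png

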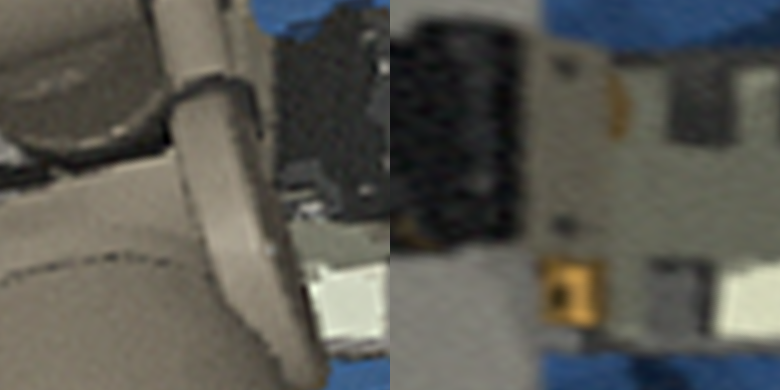

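```bash
python3 -m handwheel '1 0 -0.008 0.06 0 0 0;1 0 -0.008 0.12 0 0 0;1 0 -0.008 0.16 0 0 0;1 0 -0.008 0.16 0 0 0;1 0 -0.008 0.16 0 0 0'; python3 -m handwheel '0.35 0 0 0 0 0 0;0.35 0 0 0 0 0 0;0.35 0 0 0 0 0 0;0.35 0 0 0 0 0 0;0.35 0 0 -0.2 0 0 0;0.35 0 0 -0.5 0 0 0;0.35 0 0 -0.8 0 0 0;0.35 0 0 -0.8 0 0 0'
python3 - <<'E'
from h import *
go(593,-137.6,60,130)
E
```

```text
t: 16.52
position: [654.4, 188.2, 55.7]
orientation: [[-0.989, 0.146, -0.001], [0.146, 0.989, -0.0], [0.001, -0.0, -1.0]]
wrist_force: [-0.1, 0.8, -1.0]
gripper_width: 0.187
grasp_force: 25.0
t: 17.18
position: [657.9, 188.8, 143.5]
orientation: [[-0.989, 0.146, 0.012], [0.146, 0.989, 0.002], [-0.011, 0.004, -1.0]]
wrist_force: [0.8, -0.1, 0.7]
gripper_width: 0.33
grasp_force: 0.0
pos [657.9 188.8 143.5] xang 171.6 j6now -72.0 w 0.33 gf 0.0 F [ 0.8 -0.1  0.7] t 17.2
 d [ 0.174 -3.327  0.821]  /4 [ 0.044 -0.832  0.205]  rz 0.2312 (42 deg) alt rz -0.7688; d in final frame [-2.079 -2.603]  j6 goal -53
```

```bash
python3 -m handwheel '0 0.02 -0.5 0 0 0 0;0 0.05 -1 0 0 0 0;0 0.05 -1 0 0 0 0;0 0.05 -1 0 0 0 0' >/dev/null; python3 -m handwheel '0 0.02 -0.5 0 0 0 0;0 0.05 -1 0 0 0 0;0 0.05 -1 0 0 0 0;0 0.05 -1 0 0 0 0' >/dev/null;  python3 -m handwheel '0 0.05 -1 0 0 0 0.231;0 0.05 -1 0.2 0 0 0.231;0 0.05 -1 0.4 0 0 0.231;0 0.05 -1 0.6 0 0 0.231;0 0.05 -1 0.6 0 0 0.231;0 0.05 -1 0.6 0 0 0.231;0 0.05 -1 0.6 0 0 0.231;0 0.05 -1 0.6 0 0 0.231'
cat > slots.py <<'E'
from h import *
V={n:cams.grab_frame(n) for n in("top","side")}
D=np.radians(-8.4)
for r in brackets(V):
    x,y,w=r[0]
    l=np.array([x-637,y-85])@np.array([[np.cos(D),-np.sin(D)],[np.sin(D),np.cos(D)]])
    if abs(l[0])<80 and abs(l[1])<135:
        m,s=V["top"],[]
        # refit at tray height
        continue
    print("br",*r)
print("TRAY")
for r in brackets(V,z=50):
    for k in(0,2):
        if len(r)>k:
            x,y,w=r[k];l=np.array([x-637,y-85])@np.array([[np.cos(D),-np.sin(D)],[np.sin(D),np.cos(D)]])
            if abs(l[0])<80 and abs(l[1])<135:print("slot y/52=%.2f lx %.1f dy %.1f ang %.1f err %.2f"%(l[1]/52,l[0],l[1]-52*round(l[1]/52),(w+8.4)%360,r[k+1]))
print([(round(d["score"],2),np.round(ray(V[n],d["bbox"][:2],20))) for n in V for d in look_for("bushing",V[n])[:3]])
E
python3 slots.py; python3 -c "
from h import *
go(593,-137.6,1,130)"
```

```text
t: 18.52
position: [596.7, -105.3, 76.2]
orientation: [[-0.646, 0.763, 0.001], [0.763, 0.646, 0.0], [-0.0, 0.001, -1.0]]
wrist_force: [0.2, 0.4, 1.3]
gripper_width: 0.503
grasp_force: 0.0
br [ 402.  -260.1  119. ] 0.07 [ 401.8 -261.   119.1] 0.07
br [ 601.3 -250.6  -64.4] 0.19 [ 600.3 -251.1  -64.1] 0.09
br [ 430.7 -385.9  134.5] 0.08 [ 430.3 -386.3  134.4] 0.06
TRAY
slot y/52=2.03 lx 1.6 dy 1.5 ang 359.5 err 0.10
[(0.66, array([409., 147.,  20.]))]
pos [ 596.2 -106.2   76.4] xang 130.1 j6now -57.5 w 0.50 gf 0.0 F [-0.4 -0.2 -0.5] t 18.8
 d [-0.22  -0.227  0.753]  /1 [-0.22  -0.227  0.753]  rz 0.0005 (0 deg) alt rz -0.9995; d in final frame [-0.22  -0.227]  j6 goal -53
```

```bash
python3 -m handwheel '0 -0.22 -0.227 0 0 0 0;0 -0.22 -0.227 0.3 0 0 0;0 -0.22 -0.227 0.6 0 0 0;0 -0.22 -0.227 0.75 0 0 0;0 -0.22 -0.227 0.75 0 0 0;0 -0.22 -0.227 0.75 0 0 0;1 -0.22 -0.227 0.75 0 0 0;1 -0.22 -0.227 0.75 0 0 0;1 -0.22 -0.227 0.75 0 0 0;1 -0.22 -0.227 0.75 0 0 0;1 -0.22 -0.227 0.75 0 0 0;1 -0.22 -0.227 0.75 0 0 0;1 -0.22 -0.227 0.75 0 0 0' 25;python3 -m handwheel '1 0 0 -0.2 0 0 0;1 0 0 -0.5 0 0 0;1 0 0 -0.8 0 0 0;1 0 0 -1 0 0 0;1 0 0 -1 0 0 0;1 0 0 -1 0 0 0'
python3 - <<'E'
from h import *
go(629.4,33.6,70,171.6)
E
```

```text
t: 19.9
position: [592.7, -137.8, 1.1]
orientation: [[-0.643, 0.766, 0.0], [0.766, 0.643, 0.0], [0.0, 0.0, -1.0]]
wrist_force: [0.4, 1.2, 0.7]
gripper_width: 0.192
grasp_force: 25.0
t: 20.4
position: [593.2, -138.0, 102.1]
orientation: [[-0.643, 0.766, 0.002], [0.766, 0.643, -0.001], [-0.002, 0.001, -1.0]]
wrist_force: [-0.6, 0.3, -2.3]
gripper_width: 0.192
grasp_force: 25.0
pos [ 593.2 -138.   102.1] xang 130.0 j6now -60.3 w 0.19 gf 25.0 F [-0.6  0.3 -2.3] t 20.4
 d [1.082 1.38  0.32 ]  /2 [0.541 0.69  0.16 ]  rz -0.2310 (-42 deg) alt rz 0.7690; d in final frame [-0.106  1.751]  j6 goal -79
```

```bash
python3 -m handwheel '1 0.3 0.4 0 0 0 0;1 0.5 0.7 0 0 0 0;1 0.54 0.7 0 0 0 0;1 0.54 0.7 0 0 0 0' >/dev/null; python3 -m handwheel '1 0.3 0.4 0 0 0 -0.04;1 0.5 0.68 0 0 0 -0.08;1 0.54 0.68 0 0 0 -0.12;1 0.54 0.68 0 0 0 -0.16;1 0.54 0.68 0 0 0 -0.2;1 0.54 0.68 0.1 0 0 -0.231;1 0.54 0.68 0.3 0 0 -0.231;1 0.54 0.68 0.3 0 0 -0.231;1 0.54 0.68 0.3 0 0 -0.231;1 0.54 0.68 0.3 0 0 -0.231'
python3 - <<'E'
from h import *
go(629.4,33.6,52,171.6)
E
```

```text
t: 21.57
position: [628.9, 32.8, 71.0]
orientation: [[-0.989, 0.147, -0.001], [0.147, 0.989, -0.0], [0.001, -0.0, -1.0]]
wrist_force: [0.2, 0.4, -0.3]
gripper_width: 0.191
grasp_force: 25.0
pos [628.9  32.8  71. ] xang 171.5 j6now -85.5 w 0.19 gf 25.0 F [ 0.2  0.4 -0.3] t 21.6
 d [-0.004  0.009  0.19 ]  /1 [-0.004  0.009  0.19 ]  rz -0.0004 (-0 deg) alt rz 0.9996; d in final frame [-0.004  0.009]  j6 goal -79
```

```bash
python3 -m handwheel '1 -0.004 0.009 0.06 0 0 0;1 -0.004 0.009 0.12 0 0 0;1 -0.004 0.009 0.19 0 0 0;1 -0.004 0.009 0.19 0 0 0;1 -0.004 0.009 0.19 0 0 0'; python3 -m handwheel '0.35 0 0 0 0 0 0;0.35 0 0 0 0 0 0;0.35 0 0 0 0 0 0;0.35 0 0 0 0 0 0;0.35 0 0 -0.2 0 0 0;0.35 0 0 -0.5 0 0 0;0.35 0 0 -0.8 0 0 0;0.35 0 0 -0.8 0 0 0'
python3 - <<'E'
from h import *
go(600.8,-250.8,60,115.8)
E
```

```text
t: 21.98
position: [629.2, 34.5, 51.7]
orientation: [[-0.989, 0.146, -0.001], [0.146, 0.989, 0.0], [0.001, 0.0, -1.0]]
wrist_force: [-0.1, 0.1, -0.4]
gripper_width: 0.191
grasp_force: 25.0
t: 22.65
position: [632.8, 34.3, 138.8]
orientation: [[-0.989, 0.146, 0.011], [0.146, 0.989, -0.001], [-0.011, 0.001, -1.0]]
wrist_force: [1.1, -1.0, 0.8]
gripper_width: 0.328
grasp_force: 0.0
pos [632.8  34.3 138.8] xang 171.6 j6now -85.4 w 0.33 gf 0.0 F [ 1.1 -1.   0.8] t 22.6
 d [-0.091 -2.867  0.786]  /3 [-0.03  -0.956  0.262]  rz 0.3100 (56 deg) alt rz -0.6900; d in final frame [-2.423 -1.536]  j6 goal -48
```

```bash
python3 -m handwheel '0 -0.02 -0.5 0 0 0 0;0 -0.03 -1 0 0 0 0;0 -0.03 -1 0 0 0 0;0 -0.03 -1 0 0 0 0' >/dev/null; python3 -m handwheel '0 0 -0.5 0 0 0 0;0 -0.03 -1 0 0 0 0;0 -0.03 -1 0 0 0 0;0 -0.03 -1 0 0 0 0' >/dev/null;  python3 -m handwheel '0 -0.03 -0.9 0 0 0 0.31;0 -0.03 -0.9 0.2 0 0 0.31;0 -0.03 -0.9 0.4 0 0 0.31;0 -0.03 -0.9 0.6 0 0 0.31;0 -0.03 -0.9 0.6 0 0 0.31;0 -0.03 -0.9 0.6 0 0 0.31;0 -0.03 -0.9 0.6 0 0 0.31;0 -0.03 -0.9 0.6 0 0 0.31;0 -0.03 -0.9 0.6 0 0 0.31;0 -0.03 -0.9 0.6 0 0 0.31'
python3 slots.py; python3 -c "
from h import *
go(600.8,-250.8,1,115.8)"
```

```text
t: 24.15
position: [596.5, -252.3, 72.0]
orientation: [[-0.439, 0.898, -0.0], [0.898, 0.439, 0.001], [0.001, 0.0, -1.0]]
wrist_force: [0.2, -0.1, -0.2]
gripper_width: 0.502
grasp_force: 0.0
br [ 430.7 -385.6  134.3] 0.08 [ 429.7 -386.4  134.6] 0.06
TRAY
slot y/52=-0.97 lx -0.2 dy 1.6 ang 180.9 err 0.18
slot y/52=-0.96 lx -0.8 dy 2.1 ang 182.4 err 1.64
slot y/52=2.02 lx 0.9 dy 1.2 ang 0.0 err 0.11
slot y/52=2.02 lx 3.1 dy 0.8 ang 1.7 err 0.36
[(0.45, array([404., 154.,  20.])), (0.19, array([635.,  91.,  20.])), (0.69, array([413., 137.,  20.])), (0.67, array([614.,  73.,  20.]))]
pos [ 596.1 -253.6   72.1] xang 115.9 j6now -55.7 w 0.50 gf 0.0 F [0.3 0.1 0.4] t 24.4
 d [0.005 0.055 0.711]  /1 [0.005 0.055 0.711]  rz 0.0004 (0 deg) alt rz -0.9996; d in final frame [0.005 0.055]  j6 goal -48
```

```bash
python3 -m handwheel '0 0.005 0.055 0.1 0 0 0;0 0.005 0.055 0.4 0 0 0;0 0.005 0.055 0.6 0 0 0;0 0.005 0.055 0.71 0 0 0;0 0.005 0.055 0.71 0 0 0;0 0.005 0.055 0.71 0 0 0;1 0.005 0.055 0.71 0 0 0;1 0.005 0.055 0.71 0 0 0;1 0.005 0.055 0.71 0 0 0;1 0.005 0.055 0.71 0 0 0;1 0.005 0.055 0.71 0 0 0;1 0.005 0.055 0.71 0 0 0;1 0.005 0.055 0.71 0 0 0' 25;python3 -m handwheel '1 0 0 -0.2 0 0 0;1 0 0 -0.5 0 0 0;1 0 0 -0.8 0 0 0;1 0 0 -1 0 0 0;1 0 0 -1 0 0 0;1 0 0 -1 0 0 0'
python3 - <<'E'
from h import *
go(637,85.3,70,171.6)
E
```

```text
t: 25.53
position: [600.8, -250.9, 1.0]
orientation: [[-0.435, 0.9, 0.0], [0.9, 0.435, 0.0], [0.0, 0.0, -1.0]]
wrist_force: [-0.4, 0.8, -1.1]
gripper_width: 0.193
grasp_force: 25.0
t: 26.03
position: [601.3, -251.2, 102.2]
orientation: [[-0.435, 0.9, 0.002], [0.9, 0.435, -0.001], [-0.002, 0.002, -1.0]]
wrist_force: [0.7, -0.5, -0.7]
gripper_width: 0.192
grasp_force: 25.0
pos [ 601.3 -251.2  102.2] xang 115.8 j6now -55.2 w 0.19 gf 25.0 F [ 0.7 -0.5 -0.7] t 26.0
 d [2.874 1.786 0.319]  /3 [0.958 0.595 0.106]  rz -0.3100 (-56 deg) alt rz 0.6900; d in final frame [0.139 3.381]  j6 goal -74
```

```bash
python3 -m handwheel '1 0.4 0.3 0 0 0 0;1 0.8 0.5 0 0 0 0;1 0.96 0.6 0 0 0 0;1 0.96 0.6 0 0 0 0' >/dev/null;python3 -m handwheel '1 0.4 0.3 0 0 0 0;1 0.8 0.5 0 0 0 0;1 0.96 0.6 0 0 0 0;1 0.96 0.6 0 0 0 0' >/dev/null; python3 -m handwheel '1 0.4 0.3 0 0 0 -0.04;1 0.8 0.5 0 0 0 -0.08;1 0.95 0.59 0 0 0 -0.12;1 0.95 0.59 0 0 0 -0.16;1 0.95 0.59 0 0 0 -0.2;1 0.95 0.59 0.1 0 0 -0.23;1 0.95 0.59 0.2 0 0 -0.27;1 0.95 0.59 0.3 0 0 -0.31;1 0.95 0.59 0.3 0 0 -0.31;1 0.95 0.59 0.3 0 0 -0.31;1 0.95 0.59 0.3 0 0 -0.31'
python3 - <<'E'
from h import *
go(637,85.3,52,171.6)
E
```

```text
t: 27.62
position: [637.0, 84.9, 70.8]
orientation: [[-0.989, 0.15, -0.001], [0.15, 0.989, 0.0], [0.001, -0.0, -1.0]]
wrist_force: [0.1, 0.7, -0.4]
gripper_width: 0.191
grasp_force: 25.0
pos [637.   84.9  70.8] xang 171.4 j6now -80.6 w 0.19 gf 25.0 F [ 0.1  0.7 -0.4] t 27.6
 d [0.    0.004 0.188]  /1 [0.    0.004 0.188]  rz -0.0013 (-0 deg) alt rz 0.9987; d in final frame [0.    0.004]  j6 goal -74
```

```bash
python3 -m handwheel '1 0 0.004 0.06 0 0 -0.0013;1 0 0.004 0.12 0 0 -0.0013;1 0 0.004 0.188 0 0 -0.0013;1 0 0.004 0.188 0 0 -0.0013;1 0 0.004 0.188 0 0 -0.0013'; python3 -m handwheel '0.35 0 0 0 0 0 0;0.35 0 0 0 0 0 0;0.35 0 0 0 0 0 0;0.35 0 0 0 0 0 0;0.35 0 0 -0.2 0 0 0;0.35 0 0 -0.5 0 0 0;0.35 0 0 -0.8 0 0 0;0.35 0 0 -0.8 0 0 0'
python3 - <<'E'
from h import *
go(430.2,-386,60,134.4)
E
```

```text
t: 28.03
position: [636.7, 85.8, 51.8]
orientation: [[-0.99, 0.142, -0.001], [0.142, 0.99, 0.0], [0.001, -0.0, -1.0]]
wrist_force: [-0.1, 0.2, -0.6]
gripper_width: 0.192
grasp_force: 25.0
t: 28.7
position: [640.4, 85.9, 139.2]
orientation: [[-0.99, 0.142, 0.011], [0.142, 0.99, 0.0], [-0.011, 0.002, -1.0]]
wrist_force: [0.8, 0.5, 0.3]
gripper_width: 0.329
grasp_force: 0.0
pos [640.4  85.9 139.2] xang 171.8 j6now -81.0 w 0.33 gf 0.0 F [0.8 0.5 0.3] t 28.7
 d [ 1.419 -4.971  0.767]  /5 [ 0.284 -0.994  0.153]  rz 0.2080 (37 deg) alt rz -0.7920; d in final frame [-1.895 -4.81 ]  j6 goal -86
```

```bash
python3 -m handwheel '0 0.1 -0.5 0 0 0 0;0 0.28 -1 0 0 0 0;0 0.28 -1 0 0 0 0;0 0.28 -1 0 0 0 0' >/dev/null; python3 -m handwheel '0 0.1 -0.5 0 0 0 0;0 0.28 -1 0 0 0 0;0 0.28 -1 0 0 0 0' >/dev/null; python3 -m handwheel '0 0.1 -0.5 0 0 0 0;0 0.28 -1 0 0 0 0;0 0.28 -1 0 0 0 0' >/dev/null;python3 -m handwheel '0 0.1 -0.5 0 0 0 0;0 0.28 -1 0 0 0 0;0 0.28 -1 0 0 0 0' >/dev/null; python3 -m handwheel '0 0.28 -0.97 0 0 0 0.208;0 0.28 -0.97 0.2 0 0 0.208;0 0.28 -0.97 0.4 0 0 0.208;0 0.28 -0.97 0.6 0 0 0.208;0 0.28 -0.97 0.6 0 0 0.208;0 0.28 -0.97 0.6 0 0 0.208;0 0.28 -0.97 0.6 0 0 0.208;0 0.28 -0.97 0.6 0 0 0.208;0 0.28 -0.97 0.6 0 0 0.208'
python3 slots.py; python3 -c "
from h import *
go(430.2,-386,1,134.4)"
```

```text
t: 30.53
position: [428.4, -386.2, 72.5]
orientation: [[-0.701, 0.713, 0.001], [0.713, 0.701, -0.0], [-0.001, 0.0, -1.0]]
wrist_force: [0.9, -0.9, 0.8]
gripper_width: 0.501
grasp_force: 0.0
br [ 416.3 -285.2  121. ] 1.56
TRAY
slot y/52=2.03 lx 1.7 dy 1.5 ang 359.6 err 0.10
slot y/52=2.03 lx 1.7 dy 1.4 ang 359.6 err 0.31
slot y/52=-0.97 lx 1.3 dy 1.7 ang 180.5 err 0.11
slot y/52=-0.96 lx 0.4 dy 1.8 ang 179.7 err 0.24
slot y/52=0.04 lx -0.8 dy 1.9 ang 0.1 err 0.10
slot y/52=0.04 lx -0.7 dy 2.1 ang 1.8 err 0.25
[(0.74, array([409., 154.,  20.]))]
pos [ 428.  -386.3   72.5] xang 134.4 j6now -94.1 w 0.50 gf 0.0 F [0.8 0.3 0.3] t 30.8
 d [-0.013  0.018  0.715]  /1 [-0.013  0.018  0.715]  rz 0.0001 (0 deg) alt rz -0.9999; d in final frame [-0.013  0.018]  j6 goal -86
```

```bash
python3 -m handwheel '0 -0.013 0.018 0.1 0 0 0;0 -0.013 0.018 0.4 0 0 0;0 -0.013 0.018 0.6 0 0 0;0 -0.013 0.018 0.71 0 0 0;0 -0.013 0.018 0.715 0 0 0;0 -0.013 0.018 0.715 0 0 0;1 -0.013 0.018 0.715 0 0 0;1 -0.013 0.018 0.715 0 0 0;1 -0.013 0.018 0.715 0 0 0;1 -0.013 0.018 0.715 0 0 0;1 -0.013 0.018 0.715 0 0 0;1 -0.013 0.018 0.715 0 0 0;1 -0.013 0.018 0.715 0 0 0' 25;python3 -m handwheel '1 0 0 -0.2 0 0 0;1 0 0 -0.5 0 0 0;1 0 0 -0.8 0 0 0;1 0 0 -1 0 0 0;1 0 0 -1 0 0 0;1 0 0 -1 0 0 0'
python3 - <<'E'
from h import *
go(644.6,136,70,171.6)
E
```

```text
t: 31.92
position: [429.8, -385.8, 0.4]
orientation: [[-0.699, 0.715, -0.001], [0.715, 0.699, 0.001], [0.001, 0.0, -1.0]]
wrist_force: [0.4, -0.3, -1.6]
gripper_width: 0.193
grasp_force: 25.0
t: 32.42
position: [430.3, -386.3, 101.4]
orientation: [[-0.7, 0.715, 0.001], [0.715, 0.7, -0.001], [-0.002, -0.0, -1.0]]
wrist_force: [-0.1, 0.8, -1.1]
gripper_width: 0.189
grasp_force: 25.0
pos [ 430.3 -386.3  101.4] xang 134.4 j6now -93.9 w 0.19 gf 25.0 F [-0.1  0.8 -1.1] t 32.4
 d [2.234 5.185 0.31 ]  /6 [0.372 0.864 0.052]  rz -0.2067 (-37 deg) alt rz 0.7933; d in final frame [-1.357  5.48 ]  j6 goal -70
```

```bash
python3 -m handwheel '1 0.15 0.35 0 0 0 0;1 0.3 0.7 0 0 0 0;1 0.372 0.864 0 0 0 0' >/dev/null;python3 -m handwheel '1 0.15 0.35 0 0 0 0;1 0.3 0.7 0 0 0 0;1 0.372 0.864 0 0 0 0' >/dev/null;python3 -m handwheel '1 0.15 0.35 0 0 0 0;1 0.3 0.7 0 0 0 0;1 0.372 0.864 0 0 0 0' >/dev/null;python3 -m handwheel '1 0.15 0.35 0 0 0 0;1 0.3 0.7 0 0 0 0;1 0.372 0.864 0 0 0 0' >/dev/null;python3 -m handwheel '1 0.15 0.35 0 0 0 0;1 0.3 0.7 0 0 0 0;1 0.372 0.864 0 0 0 0' >/dev/null; python3 -m handwheel '1 0.15 0.35 0 0 0 -0.04;1 0.3 0.7 0 0 0 -0.08;1 0.372 0.864 0 0 0 -0.12;1 0.372 0.864 0 0 0 -0.16;1 0.372 0.864 0 0 0 -0.2;1 0.372 0.864 0.1 0 0 -0.2067;1 0.372 0.864 0.3 0 0 -0.2067;1 0.372 0.864 0.3 0 0 -0.2067;1 0.372 0.864 0.3 0 0 -0.2067;1 0.372 0.864 0.3 0 0 -0.2067'
python3 - <<'E'
from h import *
go(644.6,136,52,171.6)
E
```

```text
t: 34.5
position: [644.1, 135.9, 70.3]
orientation: [[-0.989, 0.148, -0.001], [0.148, 0.989, 0.0], [0.001, -0.0, -1.0]]
wrist_force: [0.1, 0.5, -1.6]
gripper_width: 0.191
grasp_force: 25.0
pos [644.1 135.9  70.3] xang 171.5 j6now -76.3 w 0.19 gf 25.0 F [ 0.1  0.5 -1.6] t 34.5
 d [-0.005  0.002  0.183]  /1 [-0.005  0.002  0.183]  rz -0.0006 (-0 deg) alt rz 0.9994; d in final frame [-0.005  0.002]  j6 goal -70
```

```bash
python3 -m handwheel '1 -0.005 0.002 0.06 0 0 0;1 -0.005 0.002 0.12 0 0 0;1 -0.005 0.002 0.183 0 0 0;1 -0.005 0.002 0.183 0 0 0;1 -0.005 0.002 0.183 0 0 0'; python3 -m handwheel '0.35 0 0 0 0 0 0;0.35 0 0 0 0 0 0;0.35 0 0 0 0 0 0;0.35 0 0 0 0 0 0;0.35 0 0 -0.2 0 0 0;0.35 0 0 -0.5 0 0 0;0.35 0 0 -0.8 0 0 0;0.35 0 0 -0.8 0 0 0'
python3 - <<'E'
from h import *
go(401.5,-260,60,119.3)
E
```

```text
t: 34.92
position: [644.5, 136.2, 51.9]
orientation: [[-0.989, 0.146, -0.001], [0.146, 0.989, -0.0], [0.001, -0.0, -1.0]]
wrist_force: [0.6, -0.4, -1.2]
gripper_width: 0.193
grasp_force: 25.0
t: 35.58
position: [648.2, 136.7, 139.7]
orientation: [[-0.989, 0.146, 0.012], [0.146, 0.989, 0.001], [-0.011, 0.003, -1.0]]
wrist_force: [1.6, -0.6, 1.1]
gripper_width: 0.325
grasp_force: 0.0
pos [648.2 136.7 139.7] xang 171.6 j6now -76.3 w 0.33 gf 0.0 F [ 1.6 -0.6  1.1] t 35.6
 d [ 1.871 -4.286  0.764]  /5 [ 0.374 -0.857  0.153]  rz 0.2906 (52 deg) alt rz -0.7094; d in final frame [-2.248 -4.101]  j6 goal -62
```

```bash
python3 -m handwheel '0 0.15 -0.4 0 0 0 0;0 0.374 -0.857 0 0 0 0;0 0.374 -0.857 0 0 0 0;0 0.374 -0.857 0 0 0 0' >/dev/null; python3 -m handwheel '0 0.15 -0.4 0 0 0 0;0 0.374 -0.857 0 0 0 0;0 0.374 -0.857 0 0 0 0' >/dev/null;python3 -m handwheel '0 0.15 -0.4 0 0 0 0;0 0.374 -0.857 0 0 0 0;0 0.374 -0.857 0 0 0 0' >/dev/null; python3 -m handwheel '0 0.15 -0.4 0 0 0 0;0 0.374 -0.857 0 0 0 0;0 0.374 -0.857 0 0 0 0' >/dev/null;python3 -m handwheel '0 0.374 -0.857 0 0 0 0.2906;0 0.374 -0.857 0.2 0 0 0.2906;0 0.374 -0.857 0.4 0 0 0.2906;0 0.374 -0.857 0.6 0 0 0.2906;0 0.374 -0.857 0.6 0 0 0.2906;0 0.374 -0.857 0.6 0 0 0.2906;0 0.374 -0.857 0.6 0 0 0.2906;0 0.374 -0.857 0.6 0 0 0.2906;0 0.374 -0.857 0.6 0 0 0.2906;0 0.374 -0.857 0.6 0 0 0.2906;0 0.374 -0.857 0.6 0 0 0.2906'
python3 slots.py; python3 -c "
from h import *
go(401.5,-260,1,119.3)
p=cams.grab_frame('side');cv2.imwrite('pics/e1.png',rect(p,420,-260,0,90,90,8,3))"
```

```text
t: 37.58
position: [398.0, -260.1, 72.6]
orientation: [[-0.491, 0.871, 0.001], [0.871, 0.491, -0.0], [-0.0, 0.0, -1.0]]
wrist_force: [0.3, -0.1, -0.4]
gripper_width: 0.503
grasp_force: 0.0
TRAY
slot y/52=0.03 lx -0.7 dy 1.7 ang 0.2 err 0.10
slot y/52=0.05 lx -0.9 dy 2.4 ang 359.3 err 0.20
slot y/52=1.00 lx 0.8 dy 0.2 ang 179.9 err 0.11
slot y/52=1.03 lx 0.7 dy 1.5 ang 180.0 err 0.24
slot y/52=-0.97 lx -0.9 dy 1.4 ang 180.6 err 0.27
slot y/52=-0.99 lx -0.8 dy 0.7 ang 179.2 err 0.19
slot y/52=2.03 lx 1.7 dy 1.5 ang 359.6 err 0.10
slot y/52=2.05 lx 1.4 dy 2.3 ang 358.1 err 0.26
[(0.66, array([407., 153.,  20.])), (0.64, array([649., 119.,  20.])), (0.42, array([642.,  69.,  20.]))]
pos [ 397.4 -260.3   72.5] xang 119.3 j6now -71.8 w 0.50 gf 0.0 F [-1.2 -0.1 -1.3] t 37.9
 d [-0.018  0.038  0.715]  /1 [-0.018  0.038  0.715]  rz 0.0001 (0 deg) alt rz -0.9999; d in final frame [-0.018  0.038]  j6 goal -62
```

View pics/e1.png

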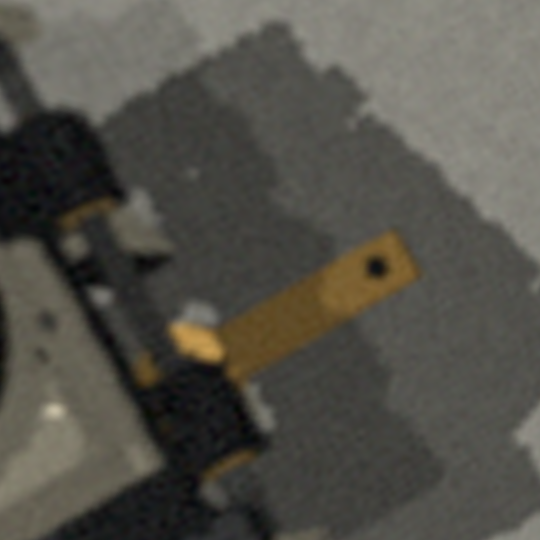

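```bash
python3 -m handwheel '0 -0.018 0.038 0.1 0 0 0;0 -0.018 0.038 0.4 0 0 0;0 -0.018 0.038 0.6 0 0 0;0 -0.018 0.038 0.71 0 0 0;0 -0.018 0.038 0.71 0 0 0;0 -0.018 0.038 0.71 0 0 0;1 -0.018 0.038 0.71 0 0 0;1 -0.018 0.038 0.71 0 0 0;1 -0.018 0.038 0.71 0 0 0;1 -0.018 0.038 0.71 0 0 0;1 -0.018 0.038 0.71 0 0 0;1 -0.018 0.038 0.71 0 0 0;1 -0.018 0.038 0.71 0 0 0' 25;python3 -m handwheel '1 0 0 -0.2 0 0 0;1 0 0 -0.5 0 0 0;1 0 0 -0.8 0 0 0;1 0 0 -1 0 0 0;1 0 0 -1 0 0 0;1 0 0 -1 0 0 0'; python3 -m handwheel '1 0 0 0 0 0 0.04;1 0 0 0 0 0 0.08;1 0 0 0 0 0 0.12;1 0 0 0 0 0 0.16;1 0 0 0 0 0 0.2;1 0 0 0 0 0 0.24;1 0 0 0 0 0 0.28;1 0 0 0 0 0 0.32;1 0 0 0 0 0 0.36;1 0 0 0 0 0 0.4;1 0 0 0 0 0 0.44;1 0 0 0 0 0 0.48;1 0 0 0 0 0 0.52;1 0 0 0 0 0 0.56;1 0 0 0 0 0 0.6;1 0 0 0 0 0 0.64;1 0 0 0 0 0 0.68;1 0 0 0 0 0 0.709;1 0 0 0 0 0 0.709;1 0 0 0 0 0 0.709'
python3 - <<'E'
from h import *
go(621.8,-18.4,70,-8.4)
E
```

```text
t: 39.02
position: [401.4, -260.0, 1.5]
orientation: [[-0.489, 0.872, -0.0], [0.872, 0.489, 0.0], [0.0, 0.0, -1.0]]
wrist_force: [0.9, -0.3, -0.7]
gripper_width: 0.193
grasp_force: 25.0
t: 39.52
position: [401.9, -260.3, 102.2]
orientation: [[-0.489, 0.872, 0.002], [0.872, 0.489, -0.002], [-0.002, 0.001, -1.0]]
wrist_force: [-0.2, 0.1, -0.6]
gripper_width: 0.192
grasp_force: 25.0
t: 41.18
position: [400.8, -259.4, 100.2]
orientation: [[0.99, -0.142, -0.002], [-0.142, -0.99, 0.002], [-0.002, -0.002, -1.0]]
wrist_force: [0.5, -0.4, -1.0]
gripper_width: 0.196
grasp_force: 25.0
pos [ 400.8 -259.4  100.2] xang -8.1 j6now 56.0 w 0.20 gf 25.0 F [ 0.5 -0.4 -1. ] t 41.2
 d [ 1.846 -2.699  0.302]  /3 [ 0.615 -0.9    0.101]  rz 0.0014 (0 deg) alt rz -0.9986; d in final frame [ 1.834 -2.707]  j6 goal 97
```

```bash
python3 -m handwheel '1 0.3 -0.4 0 0 0 0;1 0.5 -0.8 0 0 0 0;1 0.61 -0.9 0 0 0 0;1 0.61 -0.9 0 0 0 0' >/dev/null;python3 -m handwheel '1 0.3 -0.4 0 0 0 0;1 0.5 -0.8 0 0 0 0;1 0.61 -0.9 0 0 0 0;1 0.61 -0.9 0 0 0 0' >/dev/null;python3 -m handwheel '1 0.3 -0.4 0 0 0 0.0014;1 0.5 -0.8 0 0 0 0.0014;1 0.61 -0.9 0 0 0 0.0014;1 0.61 -0.9 0.2 0 0 0.0014;1 0.61 -0.9 0.3 0 0 0.0014;1 0.61 -0.9 0.3 0 0 0.0014;1 0.61 -0.9 0.3 0 0 0.0014;1 0.61 -0.9 0.3 0 0 0.0014'
python3 - <<'E'
from h import *
go(621.8,-18.4,52,-8.4)
E
```

```text
t: 42.52
position: [621.3, -20.5, 71.8]
orientation: [[0.989, -0.15, -0.0], [-0.15, -0.989, -0.0], [-0.0, 0.0, -1.0]]
wrist_force: [0.8, 0.8, -0.5]
gripper_width: 0.19
grasp_force: 25.0
pos [621.3 -20.5  71.8] xang -8.6 j6now 89.7 w 0.19 gf 25.0 F [ 0.8  0.8 -0.5] t 42.5
 d [ 0.002 -0.021  0.198]  /1 [ 0.002 -0.021  0.198]  rz -0.0012 (-0 deg) alt rz 0.9988; d in final frame [ 0.002 -0.021]  j6 goal 97
```

```bash
python3 -m handwheel '1 0.002 -0.021 0.05 0 0 -0.0012;1 0.002 -0.021 0.12 0 0 -0.0012;1 0.002 -0.021 0.198 0 0 -0.0012;1 0.002 -0.021 0.198 0 0 -0.0012;1 0.002 -0.021 0.198 0 0 -0.0012'; python3 -m handwheel '0.35 0 0 0 0 0 0;0.35 0 0 0 0 0 0;0.35 0 0 0 0 0 0;0.35 0 0 0 0 0 0;0.35 0 0 -0.2 0 0 0;0.35 0 0 -0.5 0 0 0;0.35 0 0 -0.8 0 0 0;0.35 0 0 -0.8 0 0 0'
python3 - <<'E'
from h import *
go(465.4,380.5,140,23.4)
E
```

```text
t: 42.93
position: [621.8, -17.4, 51.1]
orientation: [[0.989, -0.146, -0.001], [-0.146, -0.989, 0.0], [-0.001, -0.0, -1.0]]
wrist_force: [0.0, 0.0, -0.7]
gripper_width: 0.191
grasp_force: 25.0
t: 43.6
position: [625.5, -17.7, 138.3]
orientation: [[0.989, -0.145, 0.011], [-0.145, -0.989, -0.002], [0.011, -0.0, -1.0]]
wrist_force: [0.7, 0.6, 1.1]
gripper_width: 0.326
grasp_force: 0.0
pos [625.5 -17.7 138.3] xang -8.4 j6now 89.7 w 0.33 gf 0.0 F [0.7 0.6 1.1] t 43.6
 d [-2.162 -3.707 -0.041]  /4 [-0.541 -0.927 -0.01 ]  rz -0.1764 (-32 deg) alt rz 0.8236; d in final frame [ 0.112 -4.291]  j6 goal 106
```

```bash
python3 -m handwheel '0 -0.3 -0.4 0 0 0 0;0 -0.54 -0.93 0 0 0 0;0 -0.54 -0.93 0 0 0 0;0 -0.54 -0.93 0 0 0 0' >/dev/null; python3 -m handwheel '0 -0.3 -0.4 0 0 0 0;0 -0.54 -0.93 0 0 0 0;0 -0.54 -0.93 0 0 0 0' >/dev/null;python3 -m handwheel '0 -0.3 -0.4 0 0 0 0;0 -0.54 -0.93 0 0 0 0;0 -0.54 -0.93 0 0 0 0' >/dev/null; python3 -m handwheel '0 -0.3 -0.4 0 0 0 -0.1764;0 -0.54 -0.93 0 0 0 -0.1764;0 -0.54 -0.93 0 0 0 -0.1764;0 -0.54 -0.93 0 0 0 -0.1764;0 -0.54 -0.93 0 0 0 -0.1764;0 -0.54 -0.93 0 0 0 -0.1764;0 -0.54 -0.93 0 0 0 -0.1764;0 -0.54 -0.93 0 0 0 -0.1764'
python3 slots.py; python3 - <<'E'
from h import *
go(465.4,380.5,58.7,23.4)
p=cams.grab_frame("top");q=cams.grab_frame("side")
cv2.imwrite("pics/f1.png",np.hstack([rect(p,637,85,np.radians(-8.4),75,145,56,1.35),rect(q,637,85,np.radians(-8.4),75,145,56,1.35)]))
cv2.imwrite("pics/f1.png",np.vstack([cv2.imread("pics/f1.png"),np.hstack([rect(i,520,100,0,145,145,50,1.35) for i in(p,q)])]))
E
```

```text
t: 45.1
position: [462.9, 381.6, 131.6]
orientation: [[0.919, 0.395, 0.0], [0.395, -0.919, -0.0], [0.0, 0.0, -1.0]]
wrist_force: [1.0, 0.3, 0.3]
gripper_width: 0.501
grasp_force: 0.0
TRAY
slot y/52=2.03 lx 1.1 dy 1.4 ang 359.5 err 0.18
slot y/52=2.07 lx 2.1 dy 3.5 ang 1.1 err 0.33
slot y/52=0.03 lx -0.6 dy 1.6 ang 0.1 err 0.11
slot y/52=0.05 lx -1.1 dy 2.7 ang 358.5 err 0.27
slot y/52=-1.98 lx 1.4 dy 0.9 ang 0.1 err 0.12
slot y/52=-1.96 lx 1.2 dy 2.3 ang 359.9 err 0.23
slot y/52=1.00 lx 1.2 dy 0.0 ang 181.2 err 0.12
slot y/52=1.03 lx 0.0 dy 1.8 ang 180.0 err 0.30
slot y/52=-0.97 lx 0.6 dy 1.4 ang 180.5 err 0.18
slot y/52=-0.95 lx -0.6 dy 2.4 ang 181.2 err 0.25
[(0.46, array([403., 153.,  20.])), (0.59, array([411., 150.,  20.]))]
pos [462.8 381.9 131.8] xang 23.3 j6now 98.9 w 0.50 gf 0.0 F [ 1.5  0.2 -0.6] t 45.4
 d [0.018 0.024 0.731]  /1 [0.018 0.024 0.731]  rz -0.0003 (-0 deg) alt rz 0.9997; d in final frame [0.018 0.024]  j6 goal 106
```

View pics/f1.png

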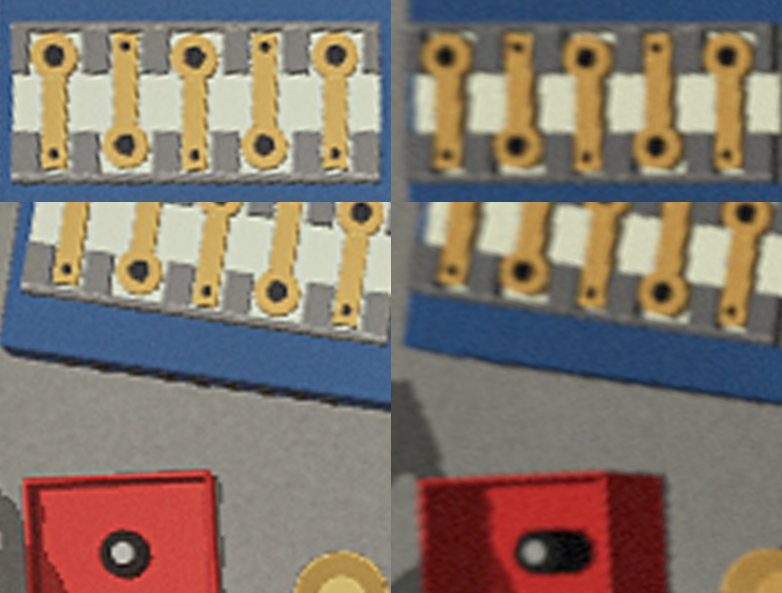

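All five brackets sit in their pockets and the bushing is in the bin. Now I'll turn the knob.

```bash
python3 -m handwheel '0 0.018 0.024 0 0 0 0;0 0.018 0.024 0.3 0 0 0;0 0.018 0.024 0.6 0 0 0;0 0.018 0.024 0.73 0 0 0;0 0.018 0.024 0.73 0 0 0;0 0.018 0.024 0.73 0 0 0' 15; python3 -m handwheel '1 0 0 0 0 0 0;1 0 0 0 0 0 0;1 0 0 0 0 0 0;1 0 0 0 0 0 0;1 0 0 0 0 0 0;1 0 0 0 0 0 0;1 0 0 0 0 0 0;1 0 0 0 0 0 0'; python3 -m handwheel '1 0 0 0 0 0 0.03;1 0 0 0 0 0 0.06;1 0 0 0 0 0 0.1;1 0 0 0 0 0 0.14;1 0 0 0 0 0 0.18;1 0 0 0 0 0 0.21;1 0 0 0 0 0 0.223;1 0 0 0 0 0 0.223;1 0 0 0 0 0 0.223;1 0 0 0 0 0 0.223'; python3 -m handwheel '0 0 0 0 0 0 0;0 0 0 0 0 0 0;0 0 0 0 0 0 0;0 0 0 0 0 0 0;0 0 0 -0.3 0 0 0;0 0 0 -0.7 0 0 0;0 0 0 -1 0 0 0;0 0 0 -1 0 0 0'; python3 -m handwheel '0 -0.3 0.3 0 0 0 0;0 -0.6 0.7 0 0 0 0;0 -0.9 1 0 0 0 0;0 -0.9 1 0 0 0 0;0 -0.9 1 0 0 0 0' 
python3 slots.py; python3 - <<'E'
from h import *
p=cams.grab_frame("top");q=cams.grab_frame("side")
cv2.imwrite("pics/g1.png",np.hstack([rect(i,465,380,0,75,75,84,2.5) for i in(p,q)]))
E
```

```text
t: 46.0
position: [465.2, 380.5, 58.4]
orientation: [[0.918, 0.397, -0.001], [0.397, -0.918, -0.001], [-0.001, 0.0, -1.0]]
wrist_force: [0.1, 0.0, -0.1]
gripper_width: 0.504
grasp_force: 0.0
t: 46.67
position: [465.4, 380.8, 59.3]
orientation: [[0.918, 0.397, 0.001], [0.397, -0.918, 0.0], [0.001, -0.0, -1.0]]
wrist_force: [-1.0, -0.3, 4.7]
gripper_width: 0.149
grasp_force: 15.0
t: 47.5
position: [465.4, 380.6, 59.3]
orientation: [[0.958, -0.287, 0.001], [-0.287, -0.958, 0.0], [0.001, -0.0, -1.0]]
wrist_force: [-0.9, -1.5, 4.9]
gripper_width: 0.151
grasp_force: 15.0
t: 48.17
position: [468.1, 382.6, 165.6]
orientation: [[0.958, -0.288, 0.01], [-0.288, -0.958, 0.006], [0.008, -0.009, -1.0]]
wrist_force: [0.7, -0.3, 1.4]
gripper_width: 0.5
grasp_force: 0.0
t: 48.58
position: [347.5, 309.5, 158.5]
orientation: [[0.958, -0.288, -0.002], [-0.288, -0.958, -0.001], [-0.002, 0.002, -1.0]]
wrist_force: [0.3, -0.3, 0.1]
gripper_width: 0.498
grasp_force: 0.0
TRAY
slot y/52=-0.97 lx 0.5 dy 1.7 ang 181.0 err 0.20
slot y/52=-0.97 lx 1.0 dy 1.7 ang 177.7 err 0.26
slot y/52=2.03 lx 1.6 dy 1.5 ang 359.5 err 0.10
slot y/52=2.05 lx 1.6 dy 2.8 ang 359.9 err 0.33
slot y/52=1.01 lx 1.6 dy 0.3 ang 179.6 err 0.10
slot y/52=1.01 lx 0.6 dy 0.5 ang 178.7 err 0.28
slot y/52=0.03 lx 0.8 dy 1.7 ang 359.7 err 0.14
slot y/52=0.03 lx -0.3 dy 1.8 ang 359.8 err 0.27
slot y/52=-1.98 lx 2.0 dy 1.0 ang 0.0 err 0.15
slot y/52=-1.97 lx 1.3 dy 1.5 ang 1.5 err 0.22
[(0.54, array([403., 157.,  20.])), (0.22, array([470., 389.,  20.])), (0.68, array([410., 142.,  20.])), (0.65, array([473., 425.,  20.]))]
```

View pics/g1.png

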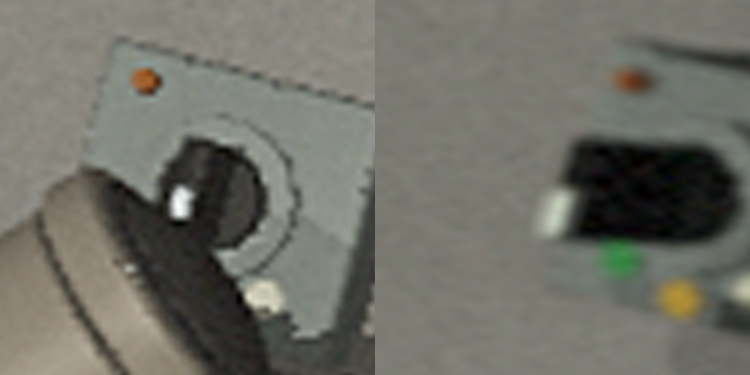

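The pointer stands at yellow and the arm is clear, so I'm handing in.

```bash
python3 -c "
from station import robot
print(robot.close_job())"
```

```text
the job is handed in; nothing more can be done
None
```

I handed the job in after the last pictures showed the bushing in the red bin, all five brackets flat in their own compartments and the selector at yellow, with the arm touching nothing; no verdict came back.

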